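# Set a fired shrinkage bar in the gauge

## Task

Draw the red fired-clay test bar straight up out of its well in the wooden rack and set it in the sloping shrinkage gauge, laying it back against the board with its foot on the ledge while it is still in your grip, because it is brittle and must not be dropped in. Then push it square and flush into the corner, foot fully down on the ledge, back against the board and side against the fence, and let go of it. Leave the other two bars in their wells and do not knock the unfired clay beaker.

Things in the scene. Friction and masses are not known exactly. Their poses are not given: they have to be found in the camera images.
- red_bar_mid (a point): Centre of the brick-red fired test bar: loose, 20 mm thick (its x) x 30 mm wide (its y) x 140 mm long (its z), 0.12 to 0.25 kg; the point is 70 mm from either end. It starts upright in one of the rack's three wells (which one varies), foot on the well's floor, top level with the rack's top face; its x and y lie along the rack's.
- rack: Heavy fixed wooden rack, 160 (x) x 114 (y) x 152 mm high; origin at the centre of its underside. Three wells in a row along its x, at x = -50, 0, +50 mm, y = 0, each 140 mm deep, floor at z = 12 mm. The lower 90 mm of a well is a snug slot, 23 (x) x 33 mm (y), for a 20 x 30 mm bar. Above that it widens: see rack_mouth.
- rack_mouth (a point): Centre of the rack's top face, over the middle well, 152 mm above the bench. The upper 50 mm of each well is 36 mm (x) x 88 mm (y), which leaves a finger groove 29 mm long, 36 mm wide and 50 mm deep beside each narrow side of the bar (the sides 30 mm apart in y). Fingers fit in only straight down and only if they measure less than 88 mm over their backs.
- gauge_corner: Inside corner of the fixed sloping gauge, where board, ledge and fence meet, 24 mm above the bench; all three are smooth ground metal. The frame is the slope's, leaning back 30 degrees from upright: z up the slope, x into the board, y level along the ledge away from the fence. A bar in the corner fills x -20..0, y 0..30, z 0..140 mm and stays there by its own weight.
- gauge_board (a point): Middle of the front face of the gauge's aluminium back board, the plane x = 0 of gauge_corner, y -14..+78, z 0..85 mm. The bar's wide (30 mm) side goes against it; its upper 55 mm stands above board and fence. The steel ledge at its foot is the plane z = 0, 30 mm deep (x -30..0) and 92 mm long. The +y end is open. Grey base plate, 136 x 116 mm.
- gauge_fence (a point): Top end of the gauge's fence, on the fence's inner face (the plane y = 0 of gauge_corner), 85 mm up the slope. The fence is a dark steel bar 12 mm wide (y -12..0), 22 mm proud of the board and 85 mm long up the slope, with a brass scale on its front.
- white_bar_mid (a point): Centre of the off-white test bar, same size as the red one, upright in another well; it stays there.
- grey_bar_mid (a point): Centre of the dark grey test bar, same size as the red one, upright in another well; it stays there.
- beaker_mid (a point): Centre of an unfired grey-brown clay beaker, 76 mm across and 81 mm tall, standing loose on the bench on the robot's side between rack and gauge; the point is half-way up. It stays where it is.
There are look-alikes about, which are no part of the job. What is meant by the part that bears red_bar_mid is not blue, and is the smaller of those in its own colour.

How it is judged:
By the outcome, as a careful person would: the job done as asked, in the order asked, and still so for the second after the job is handed in, with the robot touching nothing.
It also fails if it takes over 58 s, if anything falls off the work surface, if the arm or the gripper's body presses on something with over 40 N, if the wrist force passes 120 N, or if a joint passes its speed limit or range.

## Robot

A 6-joint arm with a two-finger parallel gripper is mounted at the origin on the work surface; the furniture and walls round the work are solid. World frame = base frame: x ahead of the robot, y to its left, z up, the work surface at z = 0. Lengths are in m, angles in rad, forces in N, time in s.
With the tool pointing down it reaches from about 0.275 to 0.85 m from the base axis. Payload 19 kg.
Tool frame: the origin (TCP) lies midway between the tips of the shut fingers; the grasp point (between the pads) lies 19 mm behind it; z points along the fingers, x is the direction in which the jaws open and shut, and the axes are right-handed (so a half turn about z gives the same grasp; the last joint's range is limited). The gripper opens to 85 mm and grips with 20 to 120 N. Pads are 22 mm wide; open, the fingers measure 114 mm over their backs; the gripper's body (76 mm by 85 mm) begins 54 mm behind the grasp point. The pads swing forward as they close: fully open they stand 13 mm farther back than shut.
Start: joints at [1.171, 0.15, 1.437, -0, 1.554, -0.134], TCP at [0.151, 0.555, 0.196] pointing down, gripper open.
Joint ranges: [-2.8, 2.8], [-0.68, 2.1], [0.12, 2.68], [-1.39, 4.53], [0.16, 2.79], [-2.81, 2.81]. Speed limits (rad/s): [1.89, 1.89, 2.22, 3.01, 3.01, 3.01].

## Interface

Orientations are given as a rotation vector (axis times angle).
In Python, from station import sensors, optics, job gives the robot as it stands.
- The arm moves only by the tool servo_tool, never from a script. Its arguments are lists of equal length, an entry for each row: "travel": the shift along the tool's x, y, z in units of 0.5 m (1.0 is 0.5 m), a list of three; "spin": the turn about the tool's z in units of pi/2 rad (1.0 is pi/2 rad); "jaw": the opening, from 0 (shut) to 1 (fully open). In form: {"travel": [[dx, dy, dz], ...], "spin": [spin, ...], "jaw": [jaw, ...]}. A call has exactly 8 rows; each row shifts and turns the pose as measured when the row begins, along the tool's axes as they then stand; what a row does not reach is not made up. A row lasts 1/8 s, in which the tool goes at most 62.5 mm and 10.7 degrees, less where a joint would pass 70% of its speed; a pose out of reach is approached as far as the arm can. A call with a number of a shift or a turn outside -1 to 1 is refused whole. A call with a gripper value outside its range is refused whole. The fingers move at their own pace and stop on an object; "force" is the grip in N (left out, the last holds). Time passes only in rows, so rows that do not move let the fingers close, or fill a call up. It gives the time, the measured TCP pose, the force and the opening at its end, in the units of the state.
- sensors.get_obs(): the state, without advancing time (a new reading comes with each control period).
- optics.camera(name): name is "side" or "top" or "wrist"; returns (picture, depth): 400x640x3 uint8, red, green, blue; 400x640 float32, m along the optical axis (not along the pixel's ray), 0 where there is no reading.
- optics.get_calibration(name): a dict with "K" (3x3 intrinsics, pixels), "R" (3x3) and "t" (3): a world point X has camera coordinates R X + t; the wrist camera has in their place "mount" (4x4, takes a point from camera to tool coordinates, whose origin is the TCP and whose axes are the tool frame's). Camera axes: x right, y down, z forward; pixel columns grow to the right and rows downward; lengths in m; the calibration is good to about 2 mm. A picture is of the moment at which its call begins: read the wrist's pose just before it. get_calibration takes no time and is no camera call.
- job.sign_off(): hands the job in, once; it reports no verdict.
The state is a dict: "time_s": time; "qpos": joint angles; "qvel": joint speeds; "joint_torque": joint torques, N m; "position": TCP position; "ee_rot": TCP orientation; "force": force on the tool from outside, world axes, zero at the start; "ft_torque": the same for the moment, N m; "finger_gap": finger opening in m.
Only numpy, scipy, OpenCV 4.12 (cv2) and the standard library are available. Lean on these libraries where they do the work, as an engineer would, in place of code of your own. Each camera call takes 0.05 s, during which the arm holds its last target. There are 200 camera calls.

## Working session

There is one attempt and no reset: what is moved stays moved. The work goes in short steps, Python scripts to look and compute and a tool call to move; the robot and the scene stay as the last step left them, time stands still between calls to the robot, and variables do not carry over. Pictures are saved under pics/ and viewed, about 8 in all and at most 12, crops included, and the job is handed in when it is done.

Besides the shell and the picture viewer there is one more tool, called after "Request:" as name(argument=value, ...), one argument or row to a line, values as JSON. servo_tool: Moves the arm, as the interface text tells. Its arguments: {"type":"object","properties":{"travel":{"type":"array"},"spin":{"type":"array"},"jaw":{"type":"array"},"force":{"type":"number"}},"required":["travel","spin","jaw"]}

```bash
ls; mkdir -p pics
python3 - <<'E'
from station import sensors, optics
import cv2, numpy as np
o=sensors.get_obs(); print({k:np.round(v,3) for k,v in o.items()})
for n in ("side","top"):
    p,d=optics.camera(n); cv2.imwrite(f"pics/{n}0.png",p[:,:,::-1]); np.savez(f"{n}0.npz",p=p,d=d)
    c=optics.get_calibration(n); print(n,{k:np.round(v,3).tolist() for k,v in c.items()})
print(optics.get_calibration("wrist"))
E
```

```text
pics
{'time_s': np.float64(0.0), 'qpos': array([ 1.171,  0.151,  1.438,  0.   ,  1.554, -0.134]), 'qvel': array([ 0.001,  0.001,  0.   ,  0.002, -0.001,  0.001]), 'joint_torque': array([ 0.0000e+00, -7.1307e+01, -5.7086e+01, -0.0000e+00,  9.0000e-03,
       -0.0000e+00]), 'position': array([0.151, 0.555, 0.195]), 'ee_rot': array([ 2.496e+00,  1.907e+00, -2.000e-03]), 'force': array([ 0.114,  0.056, -0.043]), 'ft_torque': array([-0.062,  0.003,  0.004]), 'finger_gap': np.float64(0.085)}
side {'K': [[435.547, 0.0, 316.494], [0.0, 435.547, 202.367], [0.0, 0.0, 1.0]], 'R': [[0.993, -0.117, -0.021], [-0.096, -0.68, -0.727], [0.071, 0.723, -0.687]], 't': [-0.553, 0.165, 0.944]}
top {'K': [[367.898, 0.0, 321.603], [0.0, 367.898, 197.067], [0.0, 0.0, 1.0]], 'R': [[0.019, -1.0, 0.001], [-0.998, -0.019, -0.066], [0.066, 0.0, -0.998]], 't': [0.061, 0.54, 0.92]}
{'K': array([[326.23672297,   0.        , 323.30883912],
       [  0.        , 326.23672297, 199.57243199],
       [  0.        ,   0.        ,   1.        ]]), 'mount': array([[ 9.99999639e-01, -8.49020972e-04,  3.07173202e-05,
        -7.52581334e-04],
       [ 7.98775131e-04,  9.51904030e-01,  3.06395300e-01,
        -7.90203002e-02],
       [-2.89375976e-04, -3.06395165e-01,  9.51904365e-01,
        -1.79192165e-01],
       [ 0.00000000e+00,  0.00000000e+00,  0.00000000e+00,
         1.00000000e+00]])}
```

View pics/side0.png

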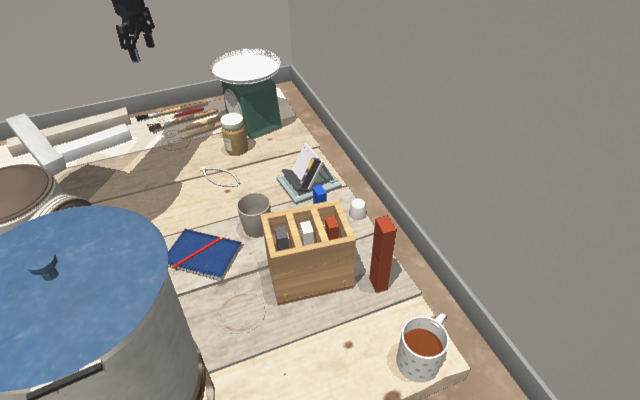

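View pics/top0.png

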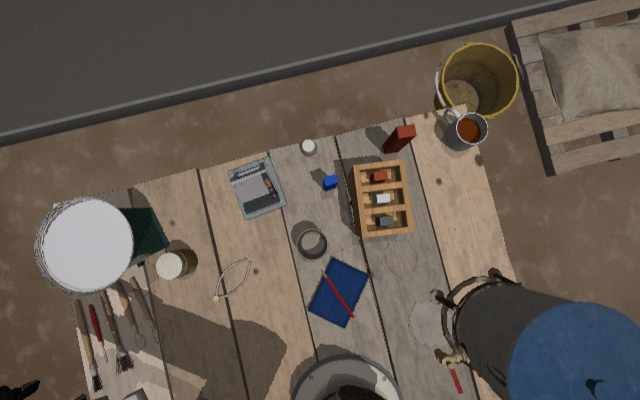

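The side view has two red candidates. One is in the rack's far well (332,228 side; 380,177 top). The other is a larger free-standing red block (383,253 side; 400,138 top). The red bar meant is the smaller, in the well; the block on the bench is the look-alike. The gauge is at (257,188) in the top view and the beaker at (312,243). Next I'll confirm with a crop and take coarse positions.

```bash
cat > h.py <<'E'
import numpy as np, cv2
from station import sensors, optics
from scipy.spatial.transform import Rotation as Ro
def cloud(n,d):
    c=optics.get_calibration(n); K=c["K"]; v,u=np.mgrid[:400,:640]
    P=np.stack([(u-K[0,2])/K[0,0]*d,(v-K[1,2])/K[1,1]*d,d],-1)
    if n=="wrist":
        o=sensors.get_obs(); T=c["mount"]; P=P@T[:3,:3].T+T[:3,3]
        return P@Ro.from_rotvec(o["ee_rot"]).as_matrix().T+o["position"]
    return (P-c["t"])@c["R"]
def ray(n,u,v,z,pose=None):
    c=optics.get_calibration(n); K=c["K"]; r=np.array([(u-K[0,2])/K[0,0],(v-K[1,2])/K[1,1],1.])
    if n=="wrist":
        p,R=pose; T=c["mount"]; d=R@T[:3,:3]@r; C=R@T[:3,3]+p
    else: d=c["R"].T@r; C=-c["R"].T@c["t"]
    return C+d*(z-C[2])/d[2]
E
python3 - <<'E'
from h import *
s=np.load("side0.npz"); t=np.load("top0.npz")
C=cloud("top",t["d"]); p=t["p"]
def rect(m,name):
    pts=C[m][:,:2]; r=cv2.minAreaRect((pts*1000).astype(np.float32)); print(name,m.sum(),np.round(r[0],1),np.round(r[1],1),round(r[2],1))
m=np.zeros((400,640),bool); m[155:242,345:420]=1
rect(m&(abs(C[...,2]-.152)<.008),"rack")
for n,(u,v) in dict(red=(380,177),white=(383,199),grey=(386,221)).items(): print(n,np.round(C[v,u],3),np.round(ray("top",u,v,.152),3))
print("beaker",np.round(ray("top",312,242,.081),3))
for u,v in [(257,188),(240,180),(275,190),(250,205),(262,175),(235,166),(268,160),(285,205),(246,219)]: print(u,v,np.round(C[v,u],3))
print("redblk",np.round(C[138,400],3))
a=cv2.resize(s["p"][140:280,240:420],None,fx=3.2,fy=3.2,interpolation=cv2.INTER_CUBIC)
cv2.imwrite("pics/crop1.png",a[:,:,::-1])
E
```

```text
rack 2290 [530.3 -62.8] [160.1 114.8] 7.9
red [ 0.577 -0.056  0.151] [ 0.577 -0.056  0.152]
white [ 0.528 -0.063  0.15 ] [ 0.528 -0.063  0.152]
grey [ 0.48  -0.069  0.153] [ 0.48  -0.07   0.152]
beaker [0.428 0.092 0.081]
257 188 [0.556 0.231 0.054]
240 180 [0.57  0.264 0.096]
275 190 [0.554 0.19  0.028]
250 205 [0.515 0.251 0.031]
262 175 [0.582 0.212 0.1  ]
235 166 [ 0.617  0.3   -0.002]
268 160 [0.632 0.212 0.012]
285 205 [0.517 0.165 0.011]
246 219 [0.479 0.264 0.012]
redblk [ 0.656 -0.092  0.185]
```

View pics/crop1.png

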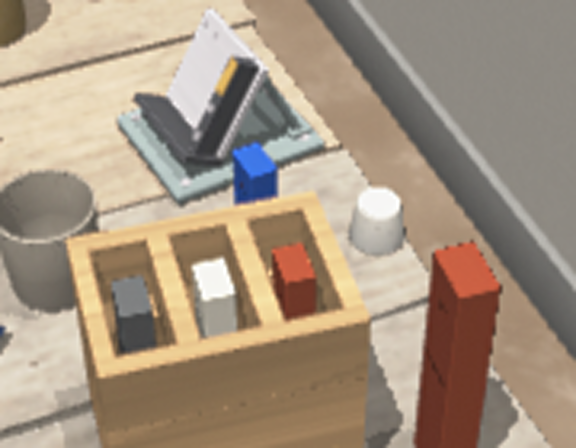

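The crop confirms it: the small red bar sits in the rack's far (+x) well, and the tall one on the bench is the bigger look-alike. The gauge's fence is on the rack side, and its board leans away from the robot. I'll rise and go to a viewpoint over the gauge.

```bash
cat >> h.py <<'E'
def plan(target,yaw=None):
    """tool-frame shift (units .5 m) and spin (units pi/2) to world target / tool-x yaw deg"""
    o=sensors.get_obs(); R=Ro.from_rotvec(o["ee_rot"]).as_matrix(); y0=np.degrees(np.arctan2(R[1,0],R[0,0]))
    sp=0 if yaw is None else -((yaw-y0+90)%180-90)
    d=(np.array(target)-o["position"]); 
    print("t",round(float(o["time_s"]),2),"pos",np.round(o["position"],4),"yaw",round(y0,2),"tilt",np.round(R[2],3),"gap",round(float(o["finger_gap"]),4),"F",np.round(o["force"],1))
    print(" dist",np.round(d,4)," tool units",np.round(R.T@d/.5,4),"(after spin:",np.round((R@Ro.from_euler('z',sp,degrees=True).as_matrix()).T@d/.5,4),") spin",round(sp/90,4))
E
python3 -c "
from h import *
plan([.151,.555,.32],97.9)
plan([.47,.2,.32],97.9)"
```

```text
t 0.1 pos [0.151  0.5546 0.195 ] yaw 74.77 tilt [-0.001 -0.    -1.   ] gap 0.0852 F [0.6 0.1 0.3]
 dist [0.     0.0004 0.125 ]  tool units [ 6.000e-04 -2.000e-04 -2.499e-01] (after spin: [ 6.000e-04  1.000e-04 -2.499e-01] ) spin -0.257
t 0.1 pos [0.151  0.5546 0.195 ] yaw 74.77 tilt [-0.001 -0.    -1.   ] gap 0.0852 F [0.6 0.1 0.3]
 dist [ 0.319  -0.3546  0.125 ]  tool units [-0.5169  0.8019 -0.2495] (after spin: [-0.7903  0.5344 -0.2495] ) spin -0.257
```

Request:
servo_tool(
  travel=[
    [0,0,-0.12],
    [0,0,-0.12],
    [-0.1,0.07,0],
    [-0.1,0.07,0],
    [-0.1,0.07,0],
    [-0.1,0.07,0],
    [-0.1,0.07,0],
    [-0.1,0.07,0],
  ],
  spin=[-0.11,-0.11,-0.037,0,0,0,0,0],
  jaw=[0.54,0.54,0.54,0.54,0.54,0.54,0.54,0.54],
)

```text
time_s: 1.1
position: [0.4048, 0.2821, 0.3172]
ee_rot: [2.037, 2.389, -0.007]
force: [0.3, 1.6, 0.1]
finger_gap: 0.0462
```

```bash
python3 -c "
from h import *
plan([.47,.2,.32],97.9)"
```

```text
t 1.1 pos [0.4048 0.2821 0.3172] yaw 99.1 tilt [-0.004 -0.002 -1.   ] gap 0.0462 F [0.3 1.6 0.1]
 dist [ 0.0652 -0.0821  0.0028]  tool units [-0.1828  0.1029 -0.005 ] (after spin: [-0.1806  0.1067 -0.005 ] ) spin 0.0133
```

Request:
servo_tool(
  travel=[
    [-0.09,0.055,0],
    [-0.09,0.055,0],
    [0,0,0],
    [0,0,0],
    [0,0,0],
    [0,0,0],
    [0,0,0],
    [0,0,0],
  ],
  spin=[0.013,0,0,0,0,0,0,0],
  jaw=[0.54,0.54,0.54,0.54,0.54,0.54,0.54,0.54],
)

```text
time_s: 2.1
position: [0.4745, 0.1972, 0.3162]
ee_rot: [2.065, 2.367, -0.01]
force: [-0.5, 0.1, -0.5]
finger_gap: 0.0463
```

Run:
```python
from h import *
plan([.47,.2,.32],97.9)
o=sensors.get_obs()
p,d=optics.camera("wrist"); cv2.imwrite("pics/w1.png",p[:,:,::-1]); np.savez("w1.npz",p=p,C=cloud("wrist",d),pos=o["position"],rot=o["ee_rot"])
```

```text
t 2.1 pos [0.4745 0.1972 0.3162] yaw 97.8 tilt [-0.004 -0.004 -1.   ] gap 0.0463 F [-0.5  0.1 -0.5]
 dist [-0.0045  0.0028  0.0038]  tool units [ 0.0067 -0.0082 -0.0077] (after spin: [ 0.0067 -0.0082 -0.0077] ) spin -0.0011
```

View pics/w1.png

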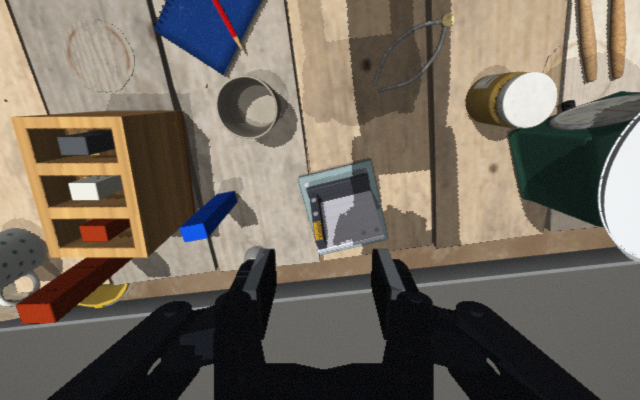

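The wrist view shows the gauge centred near (345,205), with the ledge at (340,188), board at (352,220) and fence at (319,220). The rack is at (100,185), with red in the bottom well (100,231). I'll fit the gauge and rack from depth.

Run:
```python
from h import *
w=np.load("w1.npz"); C=w["C"]
def reg(u0,u1,v0,v1):
    m=np.zeros((400,640),bool); m[v0:v1,u0:u1]=1; return m
def plane(m,it=4):
    P=C[m]
    for _ in range(it):
        c=P.mean(0); n=np.linalg.svd(P-c)[2][2]; n*=np.sign(n[2]); r=abs((P-c)@n); P=P[r<max(.002,2*np.median(r))] if len(P)>40 else P
    return c,n,len(P)
b=plane(reg(335,370,205,235)); l=plane(reg(322,358,184,193))
for x in (b,l): print(np.round(x[0],4),np.round(x[1],4),x[2],"yaw of horiz normal",np.degrees(np.arctan2(x[1][1],x[1][0])).round(1),"elev",np.degrees(np.arcsin(x[1][2])).round(1))
g=reg(290,395,150,260)
m=g&(abs(C[...,2]-np.median(C[160:175,305:315,2]))<.004); print("base z",np.median(C[165:172,306:314,2]))
r=cv2.minAreaRect((C[m][:,:2]*1000).astype(np.float32)); print("base",np.round(r[0],1),np.round(r[1],1),round(r[2],1),m.sum())
m=reg(10,200,105,262)&(abs(C[...,2]-.152)<.006)
r=cv2.minAreaRect((C[m][:,:2]*1000).astype(np.float32)); print("rack",np.round(r[0],1),np.round(r[1],1),round(r[2],1),m.sum(),np.median(C[m][:,2]))
hsv=cv2.cvtColor(w["p"],cv2.COLOR_RGB2HSV)
red=((hsv[...,0]<12)|(hsv[...,0]>170))&(hsv[...,1]>150)&(C[...,2]>.143)&(C[...,2]<.16)&reg(60,140,200,245)
print("red top",red.sum(),np.round(C[red].mean(0),4),cv2.minAreaRect((C[red][:,:2]*1000).astype(np.float32)))
a=w["p"][145:265,285:405]; cv2.imwrite("pics/crop2.png",cv2.resize(a,None,fx=5,fy=5,interpolation=cv2.INTER_CUBIC)[:,:,::-1])
```

```text
[0.5554 0.2474 0.0665] [-0.803  -0.3286  0.4971] 1018 yaw of horiz normal -157.7 elev 29.8
[0.5212 0.2266 0.0343] [0.4734 0.1859 0.861 ] 314 yaw of horiz normal 21.4 elev 59.4
base z -0.0011257131160107015
base [562.4 238.6] [186.5 175.2] 7.8 5014
rack [531.5 -62.2] [160.9 116.5] 8.2 10079 0.15250580286171211
red top 558 [ 0.5784 -0.0528  0.1512] ((579.9156494140625, -54.954994201660156), (19.50680160522461, 32.75044250488281), 6.92291259765625)
```

View pics/crop2.png

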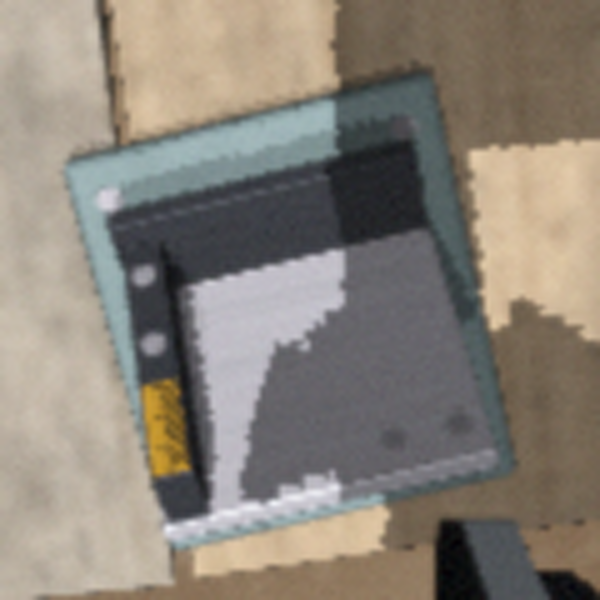

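Run:
```python
from h import *
w=np.load("w1.npz"); C=w["C"]; pose=(w["pos"],Ro.from_rotvec(w["rot"]).as_matrix())
A=ray("wrist",285+183/5,145+287/5,.024,pose); B=ray("wrist",285+432/5,145+228/5,.024,pose)
print(A,B,np.linalg.norm(A-B),np.degrees(np.arctan2(*(B-A)[[1,0]])))
y=np.radians(22.0); n=np.array([-np.cos(y)*.866,-np.sin(y)*.866,.5]); h=np.array([np.cos(y),np.sin(y),0])
P=C[205:235,335:370].reshape(-1,3); c=np.median(P@n); print("board offset of A along -x:",(A@n-c),"of B",B@n-c)
l=np.array([np.cos(y)*.5,np.sin(y)*.5,.866]); print("ledge", A@l-np.median(C[184:193,322:358].reshape(-1,3)@l))
# board points' y coordinate range (white board, plane inliers)
Y=np.array([-np.sin(y),np.cos(y),0]); X=-n
Q=C-A; m=np.zeros((400,640),bool); m[150:262,295:395]=1
q=np.stack([Q@X,Q@Y,Q@l],-1)
i=m&(abs(q[...,0])<.005)&(q[...,2]>.02)&(q[...,2]<.1); print("board y,z range",np.percentile(q[i][:,1],[1,99]),np.percentile(q[i][:,2],[1,99]))
i=m&(abs(q[...,0]+.022)<.004)&(q[...,2]>.02)&(q[...,2]<.1)&(abs(q[...,1])<.03); print("fence front y,z",i.sum(),np.percentile(q[i][:,1],[2,98]),np.percentile(q[i][:,2],[2,98]),np.median(q[i][:,0]))
s=np.array([.5315,-.0622,0]); r=np.radians(8); e=np.array([np.cos(r),np.sin(r),0]); print("red well",s+.05*e)
plan([*(s+.05*e)[:2],.21],98)
```

```text
[0.55006816 0.20320069 0.024     ] [0.52138662 0.27486183 0.024     ] 0.07718775626475875 111.8131803449992
board offset of A along -x: -0.002580842088103108 of B -0.0027987964036673696
ledge 5.0613739089044874e-05
board y,z range [-0.00840338  0.07509842] [0.02088365 0.08557272]
fence front y,z 358 [-0.0136822 -0.0020158] [0.02174102 0.08543909] -0.02466079077285463
red well [ 0.5810134  -0.05524134  0.        ]
t 2.15 pos [0.4745 0.1972 0.3162] yaw 97.79 tilt [-0.004 -0.004 -1.   ] gap 0.0466 F [0.8 0.3 0.9]
 dist [ 0.1065 -0.2524 -0.1062]  tool units [-0.5281  0.1434  0.214 ] (after spin: [-0.5287  0.1415  0.214 ] ) spin -0.0023
```

Request:
servo_tool(
  travel=[
    [-0.106,0.028,0],
    [-0.106,0.028,0],
    [-0.106,0.028,0],
    [-0.106,0.028,0],
    [-0.106,0.03,0],
    [0,0,0.1],
    [0,0,0.1],
    [0,0,0],
  ],
  spin=[0,0,0,0,0,0,0,0],
  jaw=[0.54,0.54,0.54,0.54,0.54,0.54,0.54,0.54],
)

```text
time_s: 3.15
position: [0.5842, -0.064, 0.215]
ee_rot: [2.062, 2.368, -0.007]
force: [0.1, -0.5, 1.5]
finger_gap: 0.0464
```

Run:
```python
from h import *
plan([.5805,-.0548,.21],98)
o=sensors.get_obs()
p,d=optics.camera("wrist"); C=cloud("wrist",d); cv2.imwrite("pics/w2.png",p[:,:,::-1])
hsv=cv2.cvtColor(p,cv2.COLOR_RGB2HSV)
red=((hsv[...,0]<12)|(hsv[...,0]>170))&(hsv[...,1]>150)&(abs(C[...,2]-.152)<.006)&(abs(C[...,0]-.58)<.03)&(abs(C[...,1]+.055)<.04)
r=cv2.minAreaRect((C[red][:,:2]*1000).astype(np.float32)); print("red",red.sum(),C[red].mean(0),r)
c=np.array(r[0])/1000; plan([*c,.112],98)
```

```text
t 3.15 pos [ 0.5842 -0.064   0.215 ] yaw 97.92 tilt [-0.004 -0.003 -1.   ] gap 0.0464 F [ 0.1 -0.5  1.5]
 dist [-0.0037  0.0092 -0.005 ]  tool units [ 0.0193 -0.0048  0.0099] (after spin: [ 0.0193 -0.0048  0.0099] ) spin -0.0009
red 1028 [ 0.58058539 -0.0557235   0.15496235] ((581.522705078125, -55.40074920654297), (19.72515296936035, 29.86231231689453), 7.777918815612793)
t 3.2 pos [ 0.5852 -0.0641  0.2177] yaw 97.93 tilt [-0.006  0.001 -1.   ] gap 0.0462 F [ 0.1 -0.5  1.3]
 dist [-0.0037  0.0087 -0.1057]  tool units [ 0.0194 -0.005   0.2113] (after spin: [ 0.0194 -0.005   0.2113] ) spin -0.0008
```

View pics/w2.png

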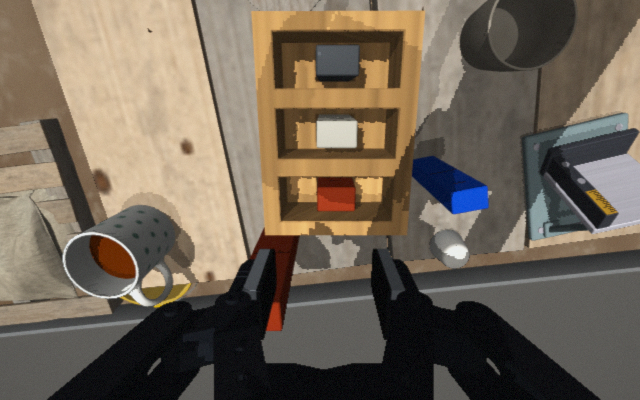

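The red bar top is at (335,195) in the wrist view, and the fitted rectangle (19.7 x 29.9 mm) matches the bar. I'll correct by 9 mm and come down to just above the mouth.

Request:
servo_tool(
  travel=[
    [0.019,-0.005,0],
    [0,0,0.04],
    [0,0,0.04],
    [0,0,0],
    [0,0,0],
    [0,0,0],
    [0,0,0],
    [0,0,0],
  ],
  spin=[0,0,0,0,0,0,0,0],
  jaw=[0.54,0.54,0.54,0.54,0.54,0.54,0.54,0.54],
)

```text
time_s: 4.2
position: [0.584, -0.0536, 0.1841]
ee_rot: [2.05, 2.361, 0.004]
force: [0.4, 0.1, -0.3]
finger_gap: 0.046
```

Run:
```python
from h import *
p,d=optics.camera("wrist"); C=cloud("wrist",d); cv2.imwrite("pics/w3.png",p[:,:,::-1])
hsv=cv2.cvtColor(p,cv2.COLOR_RGB2HSV)
red=((hsv[...,0]<12)|(hsv[...,0]>170))&(hsv[...,1]>150)&(abs(C[...,2]-.152)<.006)&(abs(C[...,0]-.58)<.03)&(abs(C[...,1]+.055)<.04)
r=cv2.minAreaRect((C[red][:,:2]*1000).astype(np.float32)); print("red",red.sum(),C[red].mean(0),r)
c=np.array(r[0])/1000; plan([*c,.112],98)
```

```text
red 1280 [ 0.57971974 -0.05540681  0.15242011] ((580.782958984375, -55.41172790527344), (20.545591354370117, 29.786346435546875), 7.9177422523498535)
t 4.25 pos [ 0.584  -0.0537  0.1841] yaw 98.05 tilt [-0.009  0.012 -1.   ] gap 0.0459 F [ 1.  -0.  -0.4]
 dist [-0.0033 -0.0018 -0.0721]  tool units [-0.0012 -0.0086  0.1441] (after spin: [-0.0012 -0.0086  0.1441] ) spin 0.0006
```

Request:
servo_tool(
  travel=[
    [-0.001,-0.008,0],
    [0,0,0.025],
    [0,0,0.03],
    [0,0,0.03],
    [0,0,0.03],
    [0,0,0.03],
    [0,0,0],
    [0,0,0],
  ],
  spin=[0,0,0,0,0,0,0,0],
  jaw=[0.54,0.54,0.54,0.54,0.54,0.54,0.54,0.54],
)

```text
time_s: 5.25
position: [0.5801, -0.0553, 0.1049]
ee_rot: [2.052, 2.362, 0.002]
force: [0.8, 0.4, 0.4]
finger_gap: 0.0463
```

```bash
python3 -c "
from h import *
plan([.581,-.0554,.112],98)"
```

```text
t 5.25 pos [ 0.5801 -0.0553  0.1049] yaw 98.04 tilt [-0.009  0.009 -1.   ] gap 0.0463 F [0.8 0.4 0.4]
 dist [ 0.0009 -0.0001  0.0071]  tool units [-0.0006  0.0019 -0.0142] (after spin: [-0.0006  0.0019 -0.0142] ) spin 0.0005
```

Request:
servo_tool(
  travel=[
    [0,0.002,-0.014],
    [0,0,0],
    [0,0,0],
    [0,0,0],
    [0,0,0],
    [0,0,0],
    [0,0,0],
    [0,0,0],
  ],
  spin=[0,0,0,0,0,0,0,0],
  jaw=[0.54,0.54,0.2,0.2,0.2,0.2,0.2,0.2],
  force=35,
)

```text
time_s: 6.25
position: [0.5818, -0.0552, 0.1142]
ee_rot: [2.05, 2.361, 0.004]
force: [0.3, 0.6, 1.9]
finger_gap: 0.0278
```

Request:
servo_tool(
  travel=[
    [0,0,-0.02],
    [0,0,-0.04],
    [0,0,-0.04],
    [0,0,-0.04],
    [0,0,-0.05],
    [0,0,-0.05],
    [0,0,-0.05],
    [0,0,-0.05],
  ],
  spin=[0,0,0,0,0,0,0,0],
  jaw=[0.2,0.2,0.2,0.2,0.2,0.2,0.2,0.2],
)

```text
time_s: 7.25
position: [0.5782, -0.0537, 0.2912]
ee_rot: [2.052, 2.362, 0.002]
force: [0.4, -1.0, -2.3]
finger_gap: 0.0277
```

Run:
```python
from h import *
plan([.581,-.0554,.30],98)
p,d=optics.camera("side"); cv2.imwrite("pics/s2.png",cv2.resize(p[60:310,200:460],None,fx=2.2,fy=2.2)[:,:,::-1])
# vertical-pose target: gauge frame
y=np.radians(22); c=np.array([.5485,.201,.0245]); h=np.array([np.cos(y),np.sin(y),0]); Y=np.array([-np.sin(y),np.cos(y),0])
plan(c+Y*.019-h*.010+[0,0,.30],112)
```

```text
t 7.25 pos [ 0.5782 -0.0537  0.2912] yaw 98.04 tilt [-0.009  0.009 -1.   ] gap 0.0277 F [ 0.4 -1.  -2.3]
 dist [ 0.0028 -0.0017  0.0088]  tool units [-0.0044  0.0052 -0.0175] (after spin: [-0.0044  0.0052 -0.0175] ) spin 0.0004
t 7.3 pos [ 0.5788 -0.0538  0.2949] yaw 98.04 tilt [-0.01   0.013 -1.   ] gap 0.0279 F [0.  0.4 2.2]
 dist [-0.0467  0.2687  0.0296]  tool units [ 0.5445 -0.0166 -0.0649] (after spin: [ 0.5324  0.1153 -0.0649] ) spin -0.1551
```

View pics/s2.png

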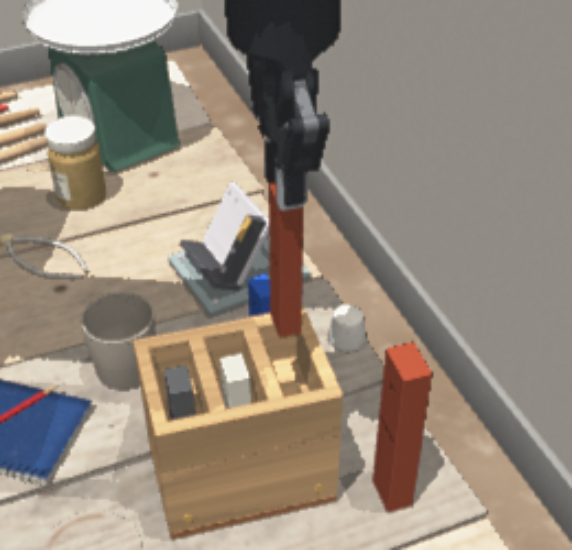

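The bar is out and hanging straight in the jaws, and the other two are still in their wells. Next, spin to the gauge's yaw and cross over.

Request:
servo_tool(
  travel=[
    [0,0,-0.03],
    [0,0,-0.03],
    [0.1,0.022,0],
    [0.1,0.022,0],
    [0.1,0.023,0],
    [0.1,0.023,0],
    [0.1,0.023,0],
    [0,0,0],
  ],
  spin=[-0.08,-0.075,0,0,0,0,0,0],
  jaw=[0.2,0.2,0.2,0.2,0.2,0.2,0.2,0.2],
)

```text
time_s: 8.3
position: [0.5331, 0.206, 0.3244]
ee_rot: [1.739, 2.595, 0.003]
force: [-0.2, -0.1, -1.0]
finger_gap: 0.0276
```

```bash
cat >> h.py <<'E'
yg=np.radians(22); cg=np.array([.5485,.201,.0245]); hg=np.array([np.cos(yg),np.sin(yg),0]); Yg=np.array([-np.sin(yg),np.cos(yg),0])
def gp(fwd,y,z,yaw=112):   # TCP target: fwd/left/up of gauge corner, mm
    plan(cg+hg*fwd/1e3+Yg*y/1e3+[0,0,z/1e3],yaw)
def where():
    d=sensors.get_obs()["position"]-cg; print("TCP rel corner fwd,y,up mm",np.round([d@hg*1e3,d@Yg*1e3,d[2]*1e3],1))
E
python3 -c "
from h import *
where(); gp(-8,20,180)"
```

```text
TCP rel corner fwd,y,up mm [-12.4  10.4 299.9]
t 8.3 pos [0.5331 0.206  0.3244] yaw 112.35 tilt [-0.014  0.011 -1.   ] gap 0.0276 F [-0.2 -0.1 -1. ]
 dist [ 0.0005  0.0106 -0.1199]  tool units [0.0225 0.0063 0.2396] (after spin: [0.0225 0.0062 0.2396] ) spin 0.0039
```

Request:
servo_tool(
  travel=[
    [0.023,0.006,0],
    [0,0,0.07],
    [0,0,0.07],
    [0,0,0.07],
    [0,0,0.06],
    [0,0,0.05],
    [0,0,0],
    [0,0,0],
  ],
  spin=[0.004,0,0,0,0,0,0,0],
  jaw=[0.2,0.2,0.2,0.2,0.2,0.2,0.2,0.2],
)

```text
time_s: 9.3
position: [0.5356, 0.2144, 0.1617]
ee_rot: [1.758, 2.58, 0.006]
force: [0.4, -0.3, -0.4]
finger_gap: 0.0279
```

Run:
```python
from h import *
where(); gp(-8,20,125)
a,d=optics.camera("wrist"); b,d2=optics.camera("side")
b=cv2.resize(b[80:220,240:380],(400,400),interpolation=cv2.INTER_CUBIC)
cv2.imwrite("pics/m1.png",np.hstack([a[:,200:560],b])[:,:,::-1])
```

```text
TCP rel corner fwd,y,up mm [ -6.9  17.3 137.2]
t 9.3 pos [0.5356 0.2144 0.1617] yaw 111.47 tilt [-0.014  0.014 -1.   ] gap 0.0279 F [ 0.4 -0.3 -0.4]
 dist [-0.002   0.0021 -0.0122]  tool units [ 0.0057 -0.0025  0.0242] (after spin: [ 0.0057 -0.0025  0.0242] ) spin -0.0059
```

View pics/m1.png

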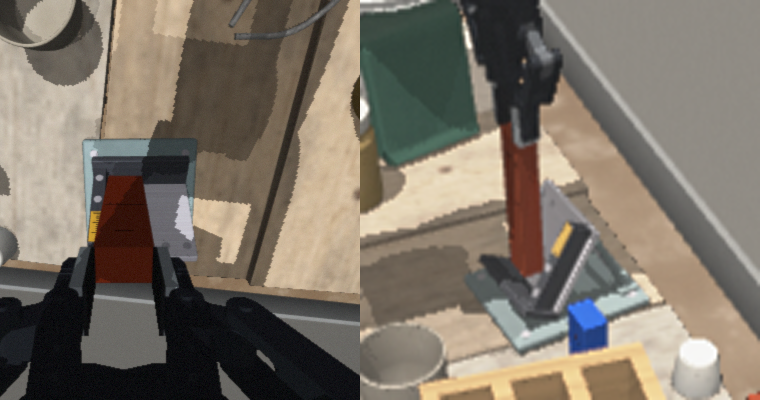

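The bar is above the ledge. Its foot (105–140,178 in the left picture) is just clear of the fence at about 105. I'll move 3 mm away from the fence and lower, keeping a light grip.

Request:
servo_tool(
  travel=[
    [0.007,-0.003,0],
    [0,0,0.012],
    [0,0,0.012],
    [0,0,0.01],
    [0,0,0],
    [0,0,0.008],
    [0,0,0],
    [0,0,0],
  ],
  spin=[-0.006,0,0,0,0,0,0,0],
  jaw=[0.2,0.2,0.2,0.2,0.2,0.2,0.2,0.2],
  force=25,
)

```text
time_s: 10.4
position: [0.5336, 0.2175, 0.1405]
ee_rot: [1.744, 2.588, 0.008]
force: [0.5, 0.3, -1.6]
finger_gap: 0.0278
```

```bash
python3 -c "
from h import *
where(); gp(-6,20,112)"
```

```text
TCP rel corner fwd,y,up mm [ -7.6  20.8 116. ]
t 10.4 pos [0.5336 0.2175 0.1405] yaw 112.06 tilt [-0.014  0.016 -1.   ] gap 0.0278 F [ 0.5  0.3 -1.6]
 dist [ 0.0018 -0.0002 -0.004 ]  tool units [-0.0016  0.0032  0.0081] (after spin: [-0.0016  0.0032  0.0081] ) spin 0.0007
```

Creep down to contact.

Request:
servo_tool(
  travel=[
    [0,0,0.004],
    [0,0,0.004],
    [0,0,0.003],
    [0,0,0.003],
    [0,0,0],
    [0,0,0],
    [0,0,0],
    [0,0,0],
  ],
  spin=[0,0,0,0,0,0,0,0],
  jaw=[0.2,0.2,0.2,0.2,0.2,0.2,0.2,0.2],
  force=20,
)

```text
time_s: 11.4
position: [0.5351, 0.2178, 0.1351]
ee_rot: [1.742, 2.586, 0.013]
force: [-0.0, 1.0, 1.1]
finger_gap: 0.0275
```

```bash
python3 -c "
from h import *
where(); gp(-6,20,110)"
```

```text
TCP rel corner fwd,y,up mm [ -6.2  20.6 110.6]
t 11.4 pos [0.5351 0.2178 0.1351] yaw 112.06 tilt [-0.015  0.02  -1.   ] gap 0.0275 F [-0.   1.   1.1]
 dist [ 0.0004 -0.0005 -0.0006]  tool units [-0.0013  0.0003  0.0013] (after spin: [-0.0013  0.0003  0.0013] ) spin 0.0007
```

Request:
servo_tool(
  travel=[
    [0,0,0.004],
    [0,0,0.004],
    [0,0,0.004],
    [0,0,0],
    [0,0,0],
    [0,0,0],
    [0,0,0],
    [0,0,0],
  ],
  spin=[0,0,0,0,0,0,0,0],
  jaw=[0.2,0.2,0.2,0.2,0.2,0.2,0.2,0.2],
)

```text
time_s: 12.4
position: [0.5386, 0.219, 0.135]
ee_rot: [1.738, 2.58, 0.027]
force: [-0.3, -0.2, 3.8]
finger_gap: 0.028
```

```bash
python3 -c "
from h import *
where(); gp(-6,20,108)
for _ in range(1): print(sensors.get_obs()['ft_torque'])"
```

```text
TCP rel corner fwd,y,up mm [ -2.4  20.4 110.5]
t 12.4 pos [0.5386 0.219  0.135 ] yaw 112.06 tilt [-0.016  0.032 -0.999] gap 0.028 F [-0.3 -0.2  3.8]
 dist [-0.0032 -0.0017 -0.0025]  tool units [-0.0006 -0.0073  0.0047] (after spin: [-0.0006 -0.0073  0.0047] ) spin 0.0007
[ 0.10203253  0.17077715 -0.03152128]
```

Contact came at 110.5 mm, where the geometry predicts (110.7). Now I'll lay the bar back by moving forward along the arc in stages, letting it pivot in the light grip.

Request:
servo_tool(
  travel=[
    [0,0.007,0.001],
    [0,0.007,0.002],
    [0,0.007,0.002],
    [0,0.007,0.002],
    [0,0.007,0.002],
    [0,0,0],
    [0,0,0],
    [0,0,0],
  ],
  spin=[0,0,0,0,0,0,0,0],
  jaw=[0.2,0.2,0.2,0.2,0.2,0.2,0.2,0.2],
  force=20,
)

```text
time_s: 13.4
position: [0.5577, 0.2261, 0.1329]
ee_rot: [1.736, 2.577, 0.031]
force: [-0.4, -0.0, 4.5]
finger_gap: 0.0276
```

Run:
```python
from h import *
where(); gp(34,20,101)
print(sensors.get_obs()['ft_torque'])
b,d2=optics.camera("side"); a,d=optics.camera("wrist")
b=cv2.resize(b[80:220,240:380],(400,400),interpolation=cv2.INTER_CUBIC)
cv2.imwrite("pics/m2.png",np.hstack([a[:,200:560],b])[:,:,::-1])
```

```text
TCP rel corner fwd,y,up mm [ 17.9  19.8 108.4]
t 13.4 pos [0.5577 0.2261 0.1329] yaw 112.05 tilt [-0.017  0.035 -0.999] gap 0.0276 F [-0.4 -0.   4.5]
 dist [ 0.0148  0.0062 -0.0074]  tool units [0.0006 0.0316 0.0159] (after spin: [0.0006 0.0316 0.0159] ) spin 0.0005
[-0.13212215  0.21479646  0.02188497]
```

View pics/m2.png

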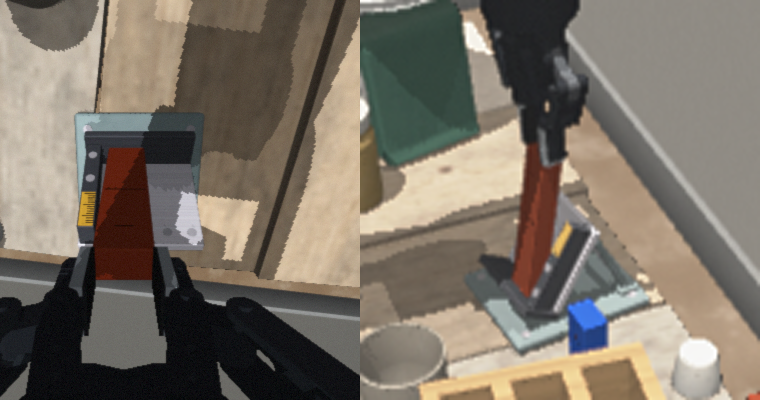

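The bar is pivoting in the grip as planned: it leans about 12° with its foot in the V, and 4.5 N shows on the wrist. Continuing.

Request:
servo_tool(
  travel=[
    [0,0.008,0.004],
    [0,0.008,0.004],
    [0,0.008,0.004],
    [0,0.008,0.004],
    [0,0,0],
    [0,0,0],
    [0,0,0],
    [0,0,0],
  ],
  spin=[0,0,0,0,0,0,0,0],
  jaw=[0.2,0.2,0.2,0.2,0.2,0.2,0.2,0.2],
)

```text
time_s: 14.5
position: [0.5759, 0.2328, 0.1283]
ee_rot: [1.734, 2.573, 0.04]
force: [0.9, -0.8, 3.5]
finger_gap: 0.0277
```

```bash
python3 -c "
from h import *
where(); gp(52,20,90.5)
print(sensors.get_obs()['ft_torque'])"
```

```text
TCP rel corner fwd,y,up mm [ 37.4  19.2 103.8]
t 14.5 pos [0.5759 0.2328 0.1283] yaw 112.03 tilt [-0.018  0.043 -0.999] gap 0.0277 F [ 0.9 -0.8  3.5]
 dist [ 0.0133  0.0062 -0.0133]  tool units [0.002  0.0281 0.0277] (after spin: [0.002  0.0281 0.0277] ) spin 0.0004
[-0.03749174 -0.09843867  0.02302211]
```

Request:
servo_tool(
  travel=[
    [0,0.006,0.006],
    [0,0.006,0.006],
    [0,0.006,0.006],
    [0,0.005,0.005],
    [0,0,0],
    [0,0,0],
    [0,0,0],
    [0,0,0],
  ],
  spin=[0,0,0,0,0,0,0,0],
  jaw=[0.2,0.2,0.2,0.2,0.2,0.2,0.2,0.2],
)

```text
time_s: 15.5
position: [0.5915, 0.2384, 0.1218]
ee_rot: [1.729, 2.566, 0.054]
force: [0.6, -0.7, 3.8]
finger_gap: 0.0278
```

Run:
```python
from h import *
where(); gp(52,20,90.5)
print(sensors.get_obs()['ft_torque'])
b,d2=optics.camera("side"); C=cloud("side",d2)
hsv=cv2.cvtColor(b,cv2.COLOR_RGB2HSV)
red=((hsv[...,0]<12)|(hsv[...,0]>170))&(hsv[...,1]>120); red[:,380:]=0; red[230:]=0
red=cv2.erode(red.astype(np.uint8),np.ones((3,3)))>0
P=C[red]; P=P[np.linalg.norm(P-cg,axis=1)<.17]; q=np.stack([(P-cg)@hg,(P-cg)@Yg,P[:,2]-cg[2]],1)*1e3
print(len(q))
for z0 in range(0,120,12):
    s=q[abs(q[:,2]-z0)<6]
    if len(s)>4: print(z0,len(s),"fwd",np.percentile(s[:,0],[5,50,95]).round(1),"y",np.percentile(s[:,1],[5,50,95]).round(1))
```

```text
TCP rel corner fwd,y,up mm [53.9 18.5 97.3]
t 15.5 pos [0.5915 0.2384 0.1218] yaw 112.03 tilt [-0.02   0.055 -0.998] gap 0.0278 F [ 0.6 -0.7  3.8]
 dist [-0.0023  0.0007 -0.0068]  tool units [ 0.0033 -0.0045  0.0133] (after spin: [ 0.0032 -0.0045  0.0133] ) spin 0.0003
[-0.06905424 -0.3205935   0.0490134 ]
349
12 7 fwd [-13.9 -12.4 -10.5] y [ 8.5 18.7 28. ]
24 24 fwd [-11.7  -9.4  -6.4] y [ 7.  15.7 24.6]
36 29 fwd [-7.1 -3.6  0.2] y [ 5.8 17.2 24.1]
48 26 fwd [-1.1  2.4  4.8] y [ 4.1 13.6 24.3]
60 30 fwd [ 4.6  7.9 11.1] y [ 4.4 14.9 25.7]
72 29 fwd [10.5 13.  16.7] y [ 4.8 11.4 23.7]
84 44 fwd [16.1 20.1 33.3] y [ 2.8  8.1 24.2]
96 48 fwd [21.4 26.4 36.9] y [ 3.1  6.6 22.4]
108 47 fwd [27.7 32.2 43.6] y [ 1.7  6.6 21.9]
```

Lean is now about 24–26°, with roughly 5 mm still to go at the upper board. Continuing the arc.

Request:
servo_tool(
  travel=[
    [0,0.005,0.006],
    [0,0.005,0.006],
    [0,0.004,0.006],
    [0,0.003,0.004],
    [0,0,0],
    [0,0,0],
    [0,0,0],
    [0,0,0],
  ],
  spin=[0,0,0,0,0,0,0,0],
  jaw=[0.2,0.2,0.2,0.2,0.2,0.2,0.2,0.2],
)

```text
time_s: 16.55
position: [0.6033, 0.2429, 0.1155]
ee_rot: [1.725, 2.561, 0.066]
force: [0.7, 0.6, 5.0]
finger_gap: 0.0278
```

```bash
cat >> h.py <<'E'
def bar():
    b,d2=optics.camera("side"); C=cloud("side",d2); hsv=cv2.cvtColor(b,cv2.COLOR_RGB2HSV)
    red=((hsv[...,0]<12)|(hsv[...,0]>170))&(hsv[...,1]>120); red[:,375:]=0; red[230:]=0
    red=cv2.erode(red.astype(np.uint8),np.ones((3,3)))>0
    Q=(C-cg)@np.stack([hg,Yg,[0,0,1]],1)*1e3
    X=.866*Q[...,0]-.5*Q[...,2]; Z=.5*Q[...,0]+.866*Q[...,2]
    m=red&(abs(X)<60)&(abs(Q[...,1])<70)&(Z>-10)&(Z<160); return b,m,X[m],Q[...,1][m],Z[m]
def report():
    b,m,X,Y,Z=bar(); print("n",m.sum())
    for z0 in range(10,150,15):
        s=abs(Z-z0)<7.5
        if s.sum()>4: print("z",z0,s.sum(),"x",np.percentile(X[s],[10,50,90]).round(1),"y",np.percentile(Y[s],[3,50,97]).round(1))
    print("zmax",np.percentile(Z,98).round(1)); return b
E
python3 - <<'E'
from h import *
where(); gp(56,18,88); print(sensors.get_obs()['ft_torque']); report()
E
```

```text
TCP rel corner fwd,y,up mm [66.6 18.3 91. ]
t 16.55 pos [0.6033 0.2429 0.1155] yaw 112.02 tilt [-0.02   0.065 -0.998] gap 0.0278 F [0.7 0.6 5. ]
 dist [-0.0097 -0.0043 -0.003 ]  tool units [-0.0006 -0.0215  0.0045] (after spin: [-0.0006 -0.0215  0.0045] ) spin 0.0003
[-0.06135143 -0.07601239  0.02799307]
n 345
z 10 24 x [-22.8 -21.6 -20. ] y [ 4.3 16.8 28.7]
z 25 34 x [-22.7 -20.8 -19.6] y [ 4.3 14.4 24.8]
z 40 33 x [-22.4 -20.4 -18.9] y [ 3.7 17.4 27.1]
z 55 29 x [-21.4 -19.6 -17.6] y [ 6.8 14.7 25.3]
z 70 27 x [-20.5 -19.4 -17.3] y [ 9.1 15.9 26.3]
z 85 39 x [-20.  -18.3 -14.8] y [ 3.3 14.2 25.8]
z 100 54 x [-19.3 -17.7 -11.2] y [ 0.7  6.1 23.5]
z 115 56 x [-19.1 -16.9  -8.4] y [ 1.1  6.4 23.7]
z 130 46 x [-18.2 -16.3  -8.4] y [ 1.8 10.4 24.6]
zmax 134.7
```

Run:
```python
from h import *
b,_=optics.camera("side"); a,d=optics.camera("wrist")
b=cv2.resize(b[90:210,250:370],(400,400),interpolation=cv2.INTER_CUBIC)
cv2.imwrite("pics/m3.png",np.hstack([a[:,200:560],b])[:,:,::-1])
```

```text
(no output)
```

View pics/m3.png

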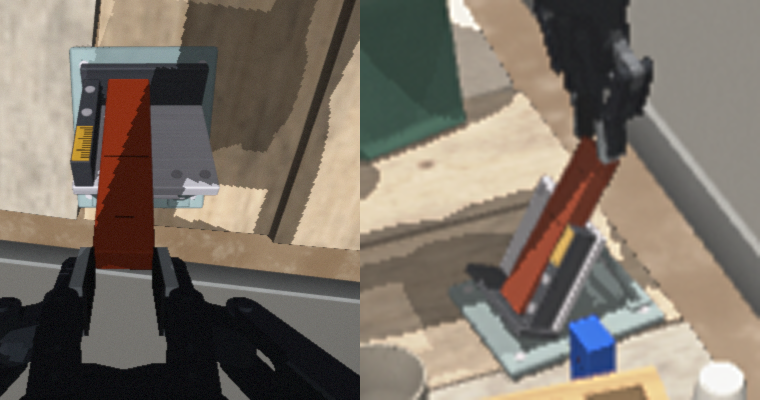

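The bar lies back in the gauge, slightly over-leaned (about 2°), with its foot in the V and about 3 mm from the fence. I'll ease back a few mm, then slide toward the fence still gripped.

Request:
servo_tool(
  travel=[
    [0,-0.004,0.001],
    [0,-0.004,0.001],
    [0,0,0],
    [-0.003,0,0],
    [-0.003,0,0],
    [-0.002,0,0],
    [0,0,0],
    [0,0,0],
  ],
  spin=[0,0,0,0,0,0,0,0],
  jaw=[0.2,0.2,0.2,0.2,0.2,0.2,0.2,0.2],
)

```text
time_s: 17.7
position: [0.6036, 0.2388, 0.1165]
ee_rot: [1.724, 2.558, 0.076]
force: [1.5, 1.6, 4.7]
finger_gap: 0.0278
```

Run:
```python
from h import *
where(); gp(56,15,88); print(sensors.get_obs()['ft_torque']); report()
```

```text
TCP rel corner fwd,y,up mm [65.2 14.4 92. ]
t 17.7 pos [0.6036 0.2388 0.1165] yaw 112.01 tilt [-0.019  0.072 -0.997] gap 0.0278 F [1.5 1.6 4.7]
 dist [-0.0088 -0.0029 -0.004 ]  tool units [ 0.0014 -0.019   0.0067] (after spin: [ 0.0014 -0.019   0.0067] ) spin 0.0001
[ 0.30308772 -0.22932619 -0.03062273]
n 338
z 10 23 x [-23.4 -21.8 -19.9] y [ 6.6 16.5 25.9]
z 25 31 x [-22.1 -21.3 -20.1] y [ 5.  13.  25.9]
z 40 31 x [-22.8 -21.1 -19.8] y [ 4.2 14.8 23.3]
z 55 29 x [-21.6 -20.4 -19.5] y [ 5.6 14.9 23.2]
z 70 28 x [-21.6 -20.5 -19.3] y [ 6.2 15.4 23.3]
z 85 34 x [-21.4 -19.4 -17.9] y [-0.8 10.6 21.3]
z 100 55 x [-20.5 -18.8 -10.1] y [-0.9  3.7 19.4]
z 115 54 x [-19.8 -18.3 -10.8] y [-1.4  6.  19.7]
z 130 47 x [-19.8 -18.  -10.2] y [-2.4  5.  21.4]
z 145 6 x [-20.7 -18.8 -16.9] y [10.2 15.  20. ]
zmax 135.3
```

The bar is against the fence near the top. I'll ease back slightly more, then open and rise clear.

Request:
servo_tool(
  travel=[
    [0,-0.006,0.002],
    [0,-0.006,0.002],
    [0,0,0],
    [0,0,0],
    [0,0,0],
    [0,0,0],
    [0,0,0],
    [0,0,0],
  ],
  spin=[0,0,0,0,0,0,0,0],
  jaw=[0.2,0.2,0.2,0.2,0.54,0.54,0.54,0.54],
)

```text
time_s: 18.75
position: [0.6, 0.2369, 0.1158]
ee_rot: [1.722, 2.555, 0.081]
force: [-1.0, -1.0, 0.7]
finger_gap: 0.0462
```

Run:
```python
from h import *
where(); gp(56,15,150); report()
```

```text
TCP rel corner fwd,y,up mm [61.2 13.9 91.3]
t 18.75 pos [0.6    0.2369 0.1158] yaw 112.01 tilt [-0.02   0.077 -0.997] gap 0.0462 F [-1.  -1.   0.7]
 dist [-0.0052 -0.001   0.0587]  tool units [-0.0002 -0.0014 -0.1179] (after spin: [-0.0002 -0.0014 -0.1179] ) spin 0.0001
n 320
z 10 22 x [-22.2 -20.6 -19.5] y [ 4.5 16.  27.3]
z 25 30 x [-22.2 -20.8 -19.3] y [ 5.1 15.  22.9]
z 40 30 x [-22.  -19.7 -18.1] y [ 6.5 15.9 26.6]
z 55 26 x [-21.9 -20.2 -18.7] y [ 6.1 14.5 22.9]
z 70 27 x [-21.  -19.2 -17. ] y [ 7.2 15.4 24.1]
z 85 34 x [-19.6 -17.7 -15.5] y [ 0.5 13.3 23.3]
z 100 54 x [-19.7 -16.9  -8.9] y [-0.7  4.6 21.4]
z 115 55 x [-18.9 -17.3  -7.7] y [-0.6  3.3 19.9]
z 130 39 x [-18.7 -17.1 -14.2] y [-1.  11.1 22.6]
zmax 134.7
```

Released, and the bar rests in place. I'll rise, shut the fingers, and go to the open side for the push toward the fence.

Request:
servo_tool(
  travel=[
    [0,0,-0.05],
    [0,0,-0.05],
    [0,0,-0.05],
    [0.045,0,0],
    [0.045,-0.05,0],
    [0,-0.04,0],
    [0,0,0],
    [0,0,0],
  ],
  spin=[0,0,0,0,0,0,0,0],
  jaw=[0.54,0.54,0.54,0.3,0,0,0,0],
)

```text
time_s: 19.8
position: [0.5323, 0.2641, 0.185]
ee_rot: [1.723, 2.558, 0.078]
force: [0.0, 0.4, 0.8]
finger_gap: -0.0001
```

Run:
```python
from h import *
where(); gp(6,56,100); report()
```

```text
TCP rel corner fwd,y,up mm [  8.6  64.6 160.5]
t 19.8 pos [0.5323 0.2641 0.185 ] yaw 112.05 tilt [-0.019  0.073 -0.997] gap -0.0001 F [0.  0.4 0.8]
 dist [ 0.0008 -0.0089 -0.0605]  tool units [-0.0148 -0.0141  0.1205] (after spin: [-0.0148 -0.0141  0.1205] ) spin 0.0006
n 377
z 10 22 x [-21.8 -20.3 -19.2] y [ 8.5 17.6 26.2]
z 25 29 x [-21.6 -20.2 -19.2] y [ 6.9 16.  24.6]
z 40 29 x [-21.9 -20.3 -18.7] y [ 5.  15.8 23.9]
z 55 29 x [-21.  -19.6 -18.3] y [ 6.4 16.4 24.2]
z 70 27 x [-20.3 -19.  -17. ] y [ 7.1 15.8 23.7]
z 85 35 x [-19.8 -18.3 -14.7] y [ 1.6 13.5 23.8]
z 100 58 x [-19.5 -17.8  -9.4] y [-1.1  6.8 21.5]
z 115 64 x [-19.5 -16.5  -8.1] y [ 0.   4.8 22.6]
z 130 63 x [-18.8 -16.2  -8.7] y [-0.8  5.1 21.7]
z 145 21 x [-17.9 -14.   -9.4] y [ 0.8  9.1 21.3]
zmax 140.4
```

Request:
servo_tool(
  travel=[
    [-0.005,-0.01,0.06],
    [0,-0.005,0.06],
    [0,-0.005,0.05],
    [0,0,0.03],
    [0,0,0.02],
    [0,0,0],
    [0,0,0],
    [0,0,0],
  ],
  spin=[0,0,0,0,0,0,0,0],
  jaw=[0,0,0,0,0,0,0,0],
)

```text
time_s: 20.85
position: [0.5362, 0.2599, 0.0724]
ee_rot: [1.724, 2.555, 0.081]
force: [-0.2, 0.6, 0.2]
finger_gap: -0.0
```

Run:
```python
from h import *
where(); gp(6,47,48)
```

```text
TCP rel corner fwd,y,up mm [10.7 59.2 47.9]
t 20.85 pos [0.5362 0.2599 0.0724] yaw 111.96 tilt [-0.019  0.076 -0.997] gap -0.0 F [-0.2  0.6  0.2]
 dist [ 0.0002 -0.0131  0.0001]  tool units [-0.0244 -0.0093 -0.0005] (after spin: [-0.0244 -0.0093 -0.0005] ) spin -0.0004
```

Request:
servo_tool(
  travel=[
    [-0.014,-0.004,0],
    [-0.006,0,0],
    [-0.005,0,0],
    [-0.004,0,0],
    [-0.004,0,0],
    [-0.004,0,0],
    [0,0,0],
    [0,0,0],
  ],
  spin=[0,0,0,0,0,0,0,0],
  jaw=[0,0,0,0,0,0,0,0],
)

```text
time_s: 21.85
position: [0.542, 0.2407, 0.0735]
ee_rot: [1.723, 2.554, 0.083]
force: [-0.3, 0.2, -0.1]
finger_gap: -0.0002
```

Run:
```python
from h import *
where(); gp(6,44,48)
```

```text
TCP rel corner fwd,y,up mm [ 8.9 39.2 49. ]
t 21.85 pos [0.542  0.2407 0.0735] yaw 111.95 tilt [-0.019  0.077 -0.997] gap -0.0002 F [-0.3  0.2 -0.1]
 dist [-0.0044  0.0034 -0.001 ]  tool units [ 0.0096 -0.0059  0.0014] (after spin: [ 0.0096 -0.0058  0.0014] ) spin -0.0006
```

Request:
servo_tool(
  travel=[
    [-0.004,0,0],
    [-0.004,0,0],
    [-0.004,0,0],
    [0,0,0],
    [0,0,0],
    [0,0,0],
    [0,0,0],
    [0,0,0],
  ],
  spin=[0,0,0,0,0,0,0,0],
  jaw=[0,0,0,0,0,0,0,0],
)

```text
time_s: 22.85
position: [0.5444, 0.2349, 0.0736]
ee_rot: [1.723, 2.555, 0.083]
force: [-0.1, 0.6, 0.2]
finger_gap: 0.0001
```

Run:
```python
from h import *
where(); gp(6,44,48); print(sensors.get_obs()['ft_torque']); report()
```

```text
TCP rel corner fwd,y,up mm [ 8.8 33.  49.1]
t 22.85 pos [0.5444 0.2349 0.0736] yaw 111.96 tilt [-0.019  0.077 -0.997] gap 0.0001 F [-0.1  0.6  0.2]
 dist [-0.0068  0.0092 -0.0011]  tool units [ 0.0221 -0.0058  0.0014] (after spin: [ 0.0221 -0.0058  0.0014] ) spin -0.0005
[ 0.00855087  0.01765784 -0.05404983]
n 362
z 10 24 x [-22.7 -20.9 -19.1] y [ 4.1 15.9 25.9]
z 25 30 x [-21.5 -20.  -18.7] y [ 5.7 15.5 24.2]
z 40 26 x [-22.1 -20.2 -18.6] y [ 3.8 14.  22.4]
z 55 29 x [-21.2 -20.1 -18.5] y [ 6.  14.8 23.2]
z 70 27 x [-20.9 -19.1 -17.4] y [ 7.4 17.1 23.2]
z 85 37 x [-20.2 -18.7 -15.3] y [ 1.2 12.  22. ]
z 100 57 x [-19.4 -17.6  -8.3] y [-0.2  4.9 21.8]
z 115 54 x [-19.1 -16.8  -9.2] y [-0.7  5.2 20. ]
z 130 59 x [-18.6 -16.2  -8.1] y [-1.6  4.8 20.7]
z 145 19 x [-18.2 -15.3  -9.5] y [ 0.3  5.7 17.9]
zmax 140.2
```

Request:
servo_tool(
  travel=[
    [-0.003,0,0],
    [-0.003,0,0],
    [0,0,0],
    [0,0,0],
    [0,0,0],
    [0,0,0],
    [0,0,0],
    [0,0,0],
  ],
  spin=[0,0,0,0,0,0,0,0],
  jaw=[0,0,0,0,0,0,0,0],
)

```text
time_s: 23.9
position: [0.5456, 0.2319, 0.0737]
ee_rot: [1.723, 2.555, 0.083]
force: [0.7, -0.1, -0.1]
finger_gap: 0.0002
```

Run:
```python
from h import *
where(); plan([.5,.2,.1]); print(sensors.get_obs()['ft_torque'])
b,_=optics.camera("side"); a,d=optics.camera("wrist")
b=cv2.resize(b[90:210,250:370],(400,400),interpolation=cv2.INTER_CUBIC)
cv2.imwrite("pics/m4.png",np.hstack([a[:,200:560],b])[:,:,::-1])
```

```text
TCP rel corner fwd,y,up mm [ 8.9 29.7 49.2]
t 23.9 pos [0.5456 0.2319 0.0737] yaw 111.96 tilt [-0.019  0.077 -0.997] gap 0.0002 F [ 0.7 -0.1 -0.1]
 dist [-0.0456 -0.0319  0.0263]  tool units [-0.0261 -0.104  -0.0603] (after spin: [-0.0261 -0.104  -0.0603] ) spin 0.0
[ 0.02500201  0.05302556 -0.00786003]
```

View pics/m4.png

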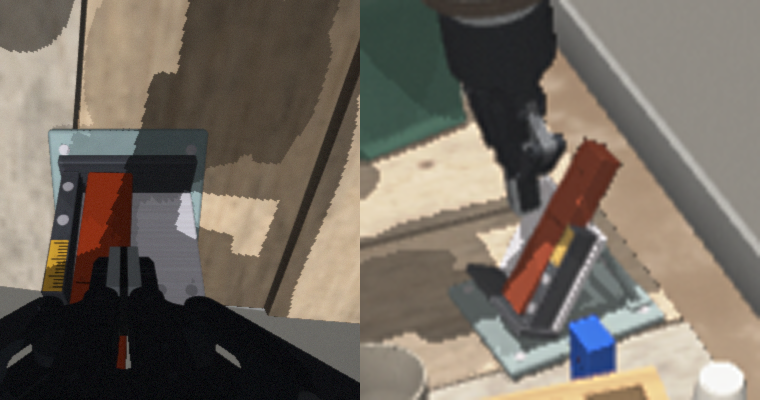

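The shut tips are beside the bar, and a gap of about 4 mm at the fence is still visible at the foot (80→87 px). The force is near zero, so I'll keep creeping until it builds up.

Request:
servo_tool(
  travel=[
    [-0.003,0,0],
    [-0.003,0,0],
    [0,0,0],
    [0,0,0],
    [0,0,0],
    [0,0,0],
    [0,0,0],
    [0,0,0],
  ],
  spin=[0,0,0,0,0,0,0,0],
  jaw=[0,0,0,0,0,0,0,0],
)

```text
time_s: 25.0
position: [0.5468, 0.2289, 0.0737]
ee_rot: [1.723, 2.555, 0.083]
force: [-0.3, 0.4, 0.1]
finger_gap: -0.0001
```

```bash
cat >> h.py <<'E'
def wbar():
    """bar foot edge and fence from the wrist view, in gauge coordinates"""
    p,d=optics.camera("wrist"); C=cloud("wrist",d); hsv=cv2.cvtColor(p,cv2.COLOR_RGB2HSV)
    Q=(C-cg)@np.stack([hg,Yg,[0,0,1]],1)*1e3
    X=.866*Q[...,0]-.5*Q[...,2]; Z=.5*Q[...,0]+.866*Q[...,2]; Y=Q[...,1]
    red=((hsv[...,0]<12)|(hsv[...,0]>170))&(hsv[...,1]>120)
    for z0 in range(5,145,15):
        s=(abs(Z-z0)<7.5)&(abs(Y)<60)&(abs(X+20)<14); r=s&red; f=s&~red&(X<-14)&(Y<8)
        if r.sum()>4: print("z",z0,"bar x",np.median(X[r]).round(1),"y",np.percentile(Y[r],[3,97]).round(1),"| fence front y",np.percentile(Y[f],[3,97]).round(1) if f.sum()>5 else None, "x",np.median(X[f]).round(1) if f.sum()>5 else None)
    r=red&(abs(X+20)<14)&(abs(Y)<60); print("foot zmin",np.percentile(Z[r],1).round(1)); return p
E
python3 - <<'E'
from h import *
where(); print(sensors.get_obs()['force'],sensors.get_obs()['ft_torque']); wbar()
E
```

```text
TCP rel corner fwd,y,up mm [ 8.8 26.5 49.2]
[-0.30287431  0.42894543  0.05095207] [-0.02139109  0.03131756  0.02438121]
z 5 bar x -22.5 y [ 5.7 33.9] | fence front y [-13.5   7. ] x -23.6
z 20 bar x -22.3 y [ 5.4 33.2] | fence front y [-12.2  -0.8] x -22.3
z 35 bar x -21.8 y [ 5.1 32.5] | fence front y [-12.3  -0.7] x -22.3
z 50 bar x -21.3 y [ 4.6 31.9] | fence front y [-12.2  -0.7] x -22.3
z 65 bar x -21.0 y [ 3.5 17.3] | fence front y [-12.1  -0.7] x -22.7
z 80 bar x -20.5 y [2.8 8.7] | fence front y [-12.1  -0.7] x -22.5
z 95 bar x -20.4 y [2.7 5.4] | fence front y None x None
z 110 bar x -19.5 y [24.8 29.9] | fence front y None x None
z 125 bar x -19.3 y [24.4 30.3] | fence front y None x None
foot zmin 3.1
```

This measurement is clear. The fence's inner face is at y≈0. The bar's side runs from y≈5.5 at the foot to about 2 at z=80, and the foot is about 2 mm off the board. So the foot end still has to be pushed in, and the tips seem to be hovering in front of the bar. I'll locate the tips from depth.

Run:
```python
from h import *
p,d=optics.camera("wrist"); C=cloud("wrist",d)
Q=(C-cg)@np.stack([hg,Yg,[0,0,1]],1)*1e3
for v in (244,248,252,258,265):
    row=[(u,d[v,u].round(3),Q[v,u].round(0).tolist(),p[v,u].tolist()) for u in (303,312,318,323,328,335)]
    print(v,*row,sep="\n  ")
c=optics.get_calibration("wrist"); K=c["K"]; T=np.linalg.inv(c["mount"]); q=T[:3,3]; print("TCP px",(K@q)[:2]/q[2],q)
```

```text
244
  (303, np.float32(0.187), [10.0, 15.0, 59.0], [69, 23, 8])
  (312, np.float32(0.186), [10.0, 20.0, 60.0], [74, 28, 16])
  (318, np.float32(0.185), [9.0, 23.0, 61.0], [64, 25, 15])
  (323, np.float32(0.186), [10.0, 26.0, 59.0], [60, 18, 6])
  (328, np.float32(0.186), [10.0, 29.0, 60.0], [64, 25, 13])
  (335, np.float32(0.188), [11.0, 33.0, 58.0], [64, 44, 42])
248
  (303, np.float32(0.184), [11.0, 15.0, 62.0], [75, 27, 18])
  (312, np.float32(0.151), [-6.0, 22.0, 90.0], [57, 59, 61])
  (318, np.float32(0.152), [-6.0, 24.0, 90.0], [53, 58, 59])
  (323, np.float32(0.151), [-6.0, 27.0, 91.0], [11, 6, 10])
  (328, np.float32(0.151), [-6.0, 29.0, 90.0], [52, 55, 57])
  (335, np.float32(0.151), [-6.0, 32.0, 91.0], [55, 58, 63])
252
  (303, np.float32(0.183), [13.0, 15.0, 64.0], [71, 28, 12])
  (312, np.float32(0.146), [-7.0, 22.0, 96.0], [56, 61, 60])
  (318, np.float32(0.148), [-6.0, 25.0, 94.0], [54, 58, 62])
  (323, np.float32(0.148), [-6.0, 27.0, 94.0], [1, 5, 8])
  (328, np.float32(0.147), [-6.0, 29.0, 95.0], [55, 60, 60])
  (335, np.float32(0.147), [-6.0, 32.0, 95.0], [52, 57, 61])
258
  (303, np.float32(0.149), [-3.0, 18.0, 94.0], [8, 7, 12])
  (312, np.float32(0.142), [-7.0, 22.0, 100.0], [57, 60, 64])
  (318, np.float32(0.142), [-7.0, 25.0, 100.0], [57, 63, 60])
  (323, np.float32(0.143), [-6.0, 27.0, 100.0], [10, 14, 9])
  (328, np.float32(0.141), [-7.0, 29.0, 101.0], [53, 55, 59])
  (335, np.float32(0.142), [-7.0, 32.0, 100.0], [56, 60, 61])
265
  (303, np.float32(0.144), [-3.0, 18.0, 100.0], [13, 13, 18])
  (312, np.float32(0.135), [-8.0, 23.0, 107.0], [52, 59, 60])
  (318, np.float32(0.136), [-7.0, 25.0, 106.0], [50, 55, 59])
  (323, np.float32(0.136), [-7.0, 27.0, 107.0], [14, 12, 16])
  (328, np.float32(0.135), [-8.0, 29.0, 107.0], [50, 52, 56])
  (335, np.float32(0.136), [-7.0, 32.0, 106.0], [57, 61, 64])
TCP px [323.9093019  233.94438959] [0.00035879 0.02053776 0.19493131]
```

```bash
python3 - <<'E'
from h import *
w=np.load("w1.npz"); R=Ro.from_rotvec(w["rot"]).as_matrix(); q=(w["C"]-w["pos"])@R*1e3
m=(abs(q[...,0])<60)&(abs(q[...,1])<40)&(q[...,2]<8)
for z0 in range(-70,8,6):
    s=m&(abs(q[...,2]-z0)<3)
    if s.sum()>3: print(z0,s.sum(),"x",np.percentile(q[s][:,0],[1,25,75,99]).round(0),"y",np.percentile(q[s][:,1],[1,50,99]).round(0))
E
python3 - <<'E'
from h import *
p,d=optics.camera("top"); C=cloud("top",d); q=(C-cg)@np.stack([hg,Yg,[0,0,1]],1)*1e3
print(sensors.get_obs()["time_s"])
p,d=optics.camera("side"); cv2.imwrite("pics/m5.png",cv2.resize(p[60:210,240:390],(600,600),interpolation=cv2.INTER_CUBIC)[:,:,::-1])
E
```

```text
-70 747 x [-37. -25.  24.  36.] y [-12.  -8.  10.]
-64 723 x [-37. -26.  25.  36.] y [-12.  -8.   9.]
-58 662 x [-37. -26.  25.  36.] y [-12.  -8.  10.]
-52 565 x [-37. -26.  25.  36.] y [-12.  -8.   9.]
-46 432 x [-35. -25.  24.  34.] y [-12.  -8.  10.]
-40 111 x [-26. -24.  23.  26.] y [-11.  -2.   9.]
25.15
```

View pics/m5.png

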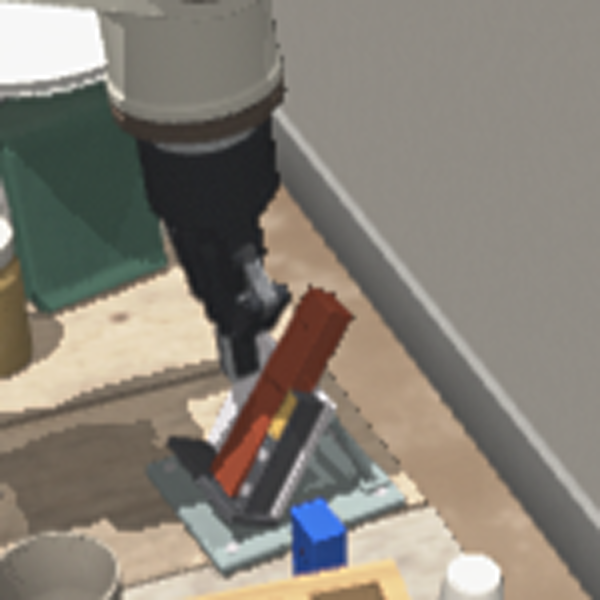

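That was my last picture; from here on I use numbers only. I'll locate the gripper tips from the side camera's depth in tool coordinates.

Run:
```python
from h import *
p,d=optics.camera("side"); C=cloud("side",d); o=sensors.get_obs(); R=Ro.from_rotvec(o["ee_rot"]).as_matrix()
q=(C-o["position"])@R*1e3; hsv=cv2.cvtColor(p,cv2.COLOR_RGB2HSV)
red=((hsv[...,0]<12)|(hsv[...,0]>170))&(hsv[...,1]>120)
m=(abs(q[...,0])<45)&(abs(q[...,1])<45)&~red
for z0 in range(-90,12,6):
    s=m&(abs(q[...,2]-z0)<3)
    if s.sum()>2: print(z0,s.sum(),"x",np.percentile(q[s][:,0],[5,50,95]).round(0),"y",np.percentile(q[s][:,1],[5,50,95]).round(0),"rgb",np.median(p[s],0))
v=np.argwhere(m&(abs(q[...,2]+20)<25)); 
for u,vv in [(298,150),(300,154),(301,157),(302,159),(299,160)]: print(u,vv,q[vv,u].round(0),p[vv,u])
```

```text
-90 32 x [-37. -17.  27.] y [-12. -11.   8.] rgb [37.5 37.5 39. ]
-84 28 x [-32.  -6.  26.] y [-13. -11.   7.] rgb [42.  40.5 42. ]
-78 8 x [-21.  -4.   8.] y [-13. -12.  -2.] rgb [44.5 45.5 47.5]
-72 9 x [-16.  -7.   5.] y [-11.  -9.  -6.] rgb [75. 76. 78.]
-66 18 x [-15. -11.   0.] y [-11.  -4.  12.] rgb [53.  52.5 54. ]
-60 25 x [-17. -11.   3.] y [-11.  -3.  32.] rgb [45. 45. 46.]
-54 19 x [-17. -12.   3.] y [-11.  -4.  14.] rgb [47. 48. 49.]
-48 20 x [-16.  -8.   2.] y [-11.  -6.  11.] rgb [70.5 71.  70. ]
-42 14 x [-13. -10.   0.] y [-11.  -6.  14.] rgb [82.5 79.  77.5]
-36 8 x [-7. -6.  4.] y [-6.  5. 25.] rgb [110.  100.  101.5]
-30 26 x [-42. -36.  -4.] y [14. 18. 26.] rgb [84.  73.5 65. ]
-24 37 x [-42. -34.  39.] y [11. 23. 38.] rgb [93. 73. 63.]
-18 54 x [-41. -37.  39.] y [ 7. 32. 41.] rgb [133.  126.5 103. ]
-12 41 x [-41. -39.  34.] y [ 3. 20. 35.] rgb [118. 104.  83.]
-6 40 x [-42. -39.   8.] y [-1. 14. 34.] rgb [88.5 88.  81.5]
0 52 x [-42. -38.  31.] y [-6. 15. 44.] rgb [93.  93.  93.5]
6 41 x [-43. -38.  38.] y [-10.   7.  25.] rgb [113.  93.  97.]
298 150 [ -8.  -6. -53.] [59 59 60]
300 154 [-12.  -5. -42.] [82 82 83]
301 157 [36. 16.  9.] [141 137 140]
302 159 [  3.   5. -12.] [99 65 57]
299 160 [35.  9. 14.] [141 137 139]
```

Run:
```python
from h import *
c=optics.get_calibration("side")
def pj(X): q=c["R"]@np.array(X)+c["t"]; u=c["K"]@q/q[2]; return ((u[:2]-[200,60])*2.2).round(0)
for z in (.193,.29,.30,.31,.32,.333,.345): print(z,pj([.579,-.054,z]), "finger -y",pj([.579+.14*.02,-.054-.02,z]))
```

```text
0.193 [285. 321.] finger -y [292. 337.]
0.29 [285. 231.] finger -y [293. 247.]
0.3 [285. 221.] finger -y [293. 236.]
0.31 [285. 210.] finger -y [293. 226.]
0.32 [285. 200.] finger -y [293. 215.]
0.333 [285. 186.] finger -y [293. 201.]
0.345 [285. 172.] finger -y [293. 188.]
```

The numbers settle it. The real finger ends stand about 40 mm behind the reported TCP, so the grip had only the top 6 mm or so of the bar, and the "side push" passed in front of it harmlessly. I'll redo it with this offset, backing off to the open side first and then going lower.

Request:
servo_tool(
  travel=[
    [0.03,0,0],
    [0.03,-0.006,0],
    [0.005,0,0],
    [0,0,0.04],
    [0,0,0.03],
    [0,0,0.02],
    [0,0,0],
    [0,0,0],
  ],
  spin=[0,0,0,0,0,0,0,0],
  jaw=[0,0,0,0,0,0,0,0],
)

```text
time_s: 26.25
position: [0.5342, 0.2618, 0.0271]
ee_rot: [1.721, 2.556, 0.084]
force: [-0.1, 0.4, 0.9]
finger_gap: 0.0004
```

```bash
cat >> h.py <<'E'
def tip():
    """finger points seen by the wrist camera close to the fingers: lowest extent along tool z, and rel. gauge"""
    p,d=optics.camera("wrist"); C=cloud("wrist",d); o=sensors.get_obs(); R=Ro.from_rotvec(o["ee_rot"]).as_matrix(); q=(C-o["position"])@R*1e3
    m=(abs(q[...,0])<18)&(q[...,1]<14)&(q[...,1]>-14)&(q[...,2]>-75)&(q[...,2]<2)&(p.max(-1)<110)
    print("tip dz",np.percentile(q[m][:,2],[90,99]).round(0),"x",np.percentile(q[m][:,0],[2,98]).round(0))
E
python3 - <<'E'
from h import *
where(); gp(4,52,-12); tip(); wbar()
E
```

```text
TCP rel corner fwd,y,up mm [ 9.6 61.8  2.6]
t 26.25 pos [0.5342 0.2618 0.0271] yaw 112.04 tilt [-0.019  0.078 -0.997] gap 0.0004 F [-0.1  0.4  0.9]
 dist [-0.0015 -0.0111 -0.0146]  tool units [-0.019  -0.0134  0.0287] (after spin: [-0.019  -0.0134  0.0287] ) spin 0.0005
tip dz [-1.  1.] x [-14.  14.]
z 5 bar x -22.6 y [ 5.5 34.8] | fence front y [-13.1   6.7] x -23.1
z 20 bar x -22.2 y [ 5.5 34.4] | fence front y [-12.   -0.6] x -22.2
z 35 bar x -21.7 y [ 4.9 34. ] | fence front y [-12.   -0.5] x -22.2
z 50 bar x -21.3 y [ 4.5 33.5] | fence front y [-11.8  -0.6] x -22.2
z 65 bar x -21.0 y [ 0.2 20.5] | fence front y [-11.5  -0.5] x -22.6
z 80 bar x -20.6 y [18.1 25.8] | fence front y [-11.9  -1.2] x -22.9
foot zmin 3.4
```

Request:
servo_tool(
  travel=[
    [0,-0.01,0.012],
    [0,0,0.01],
    [-0.016,0,0],
    [-0.006,0,0],
    [-0.004,0,0],
    [-0.004,0,0],
    [0,0,0],
    [0,0,0],
  ],
  spin=[0,0,0,0,0,0,0,0],
  jaw=[0,0,0,0,0,0,0,0],
)

```text
time_s: 27.35
position: [0.5367, 0.245, 0.0162]
ee_rot: [1.721, 2.554, 0.086]
force: [-0.9, 0.5, 0.2]
finger_gap: -0.0001
```

Run:
```python
from h import *
where(); gp(4,44,-10); print(sensors.get_obs()["ft_torque"]); wbar()
```

```text
TCP rel corner fwd,y,up mm [ 5.5 45.2 -8.3]
t 27.35 pos [0.5367 0.245  0.0162] yaw 112.02 tilt [-0.019  0.08  -0.997] gap -0.0001 F [-0.9  0.5  0.2]
 dist [-0.0009 -0.0017 -0.0017]  tool units [-0.0023 -0.0033  0.0031] (after spin: [-0.0023 -0.0033  0.0031] ) spin 0.0002
[0.06076074 0.08178514 0.05513941]
z 5 bar x -21.7 y [ 3.  32.3] | fence front y [-13.2   6.9] x -23.1
z 20 bar x -21.5 y [ 3.2 32.2] | fence front y [-11.9  -0.6] x -22.2
z 35 bar x -21.2 y [ 3.2 30.6] | fence front y [-12.1  -0.6] x -22.2
z 50 bar x -21.1 y [ 3.  28.3] | fence front y [-12.   -0.8] x -22.3
z 65 bar x -20.6 y [2.4 9.7] | fence front y [-12.5  -8. ] x -23.0
foot zmin 2.5
```

The push is working: the foot moved from 5.5 to 3 mm and the bar is squarer. Continuing to the fence.

Request:
servo_tool(
  travel=[
    [-0.004,0,0],
    [-0.003,0,0],
    [-0.003,0,0],
    [-0.002,0,0],
    [0,0,0],
    [0,0,0],
    [0,0,0],
    [0,0,0],
  ],
  spin=[0,0,0,0,0,0,0,0],
  jaw=[0,0,0,0,0,0,0,0],
)

```text
time_s: 28.4
position: [0.5377, 0.2423, 0.0162]
ee_rot: [1.722, 2.559, 0.091]
force: [-1.5, 2.6, -0.4]
finger_gap: 0.0002
```

Run:
```python
from h import *
where(); o=sensors.get_obs(); print(o["force"].round(1),o["ft_torque"].round(2)); wbar()
```

```text
TCP rel corner fwd,y,up mm [ 5.5 42.4 -8.3]
[-1.5  2.6 -0.4] [0.39 0.14 0.06]
z 5 bar x -20.9 y [ 0.1 29.2] | fence front y [-13.3   7. ] x -23.5
z 20 bar x -20.9 y [ 0.1 29.1] | fence front y [-12.1  -1. ] x -22.3
z 35 bar x -20.8 y [ 0.  27.4] | fence front y [-12.2  -0.9] x -22.3
z 50 bar x -20.8 y [-0.1 25. ] | fence front y [-12.2  -0.9] x -22.4
z 65 bar x -20.2 y [-0.5  6.4] | fence front y [-12.3  -0.7] x -21.5
foot zmin 2.2
```

The bar is now flush and square along the fence (y≈0 all the way up, 3 N). Next I'll back off, go round to the front, and press the low front face toward the board and down.

Request:
servo_tool(
  travel=[
    [0.03,0,0],
    [0,-0.05,-0.02],
    [0,-0.045,-0.015],
    [-0.045,0,0],
    [-0.04,0,0],
    [0,0,0],
    [0,0,0],
    [0,0,0],
  ],
  spin=[0,0,0,0,0,0,0,0],
  jaw=[0,0,0,0,0,0,0,0],
)

```text
time_s: 29.45
position: [0.4997, 0.2026, 0.0308]
ee_rot: [1.72, 2.56, 0.091]
force: [-0.7, 0.2, 0.1]
finger_gap: 0.0003
```

Run:
```python
from h import *
where(); gp(-19,15,9); o=sensors.get_obs(); report()
```

```text
TCP rel corner fwd,y,up mm [-44.7  19.8   6.3]
t 29.45 pos [0.4997 0.2026 0.0308] yaw 112.18 tilt [-0.014  0.08  -0.997] gap 0.0003 F [-0.7  0.2  0.1]
 dist [0.0256 0.0051 0.0027]  tool units [-0.0099  0.0516 -0.0012] (after spin: [-0.0097  0.0516 -0.0012] ) spin 0.002
n 334
z 10 19 x [-20.1 -19.2 -17.6] y [ 8.4 14.1 22.2]
z 25 25 x [-20.6 -19.6 -18.1] y [ 4.5 12.2 21.4]
z 40 21 x [-20.1 -18.3 -17. ] y [ 8.4 14.1 20.5]
z 55 21 x [-21.1 -18.7 -18.1] y [ 6.6 14.3 19.5]
z 70 21 x [-20.1 -18.6 -17.6] y [ 7.1 14.8 21.2]
z 85 34 x [-20.4 -18.  -11.9] y [-2.   9.4 21. ]
z 100 53 x [-19.1 -17.6  -9.9] y [-2.3  4.8 19.4]
z 115 54 x [-19.7 -17.  -10.1] y [-2.7  3.8 19.4]
z 130 64 x [-19.7 -17.6  -8.3] y [-3.1  2.8 20.8]
z 145 22 x [-19.3 -14.4  -9.8] y [-1.   7.4 17.9]
zmax 140.7
```

Request:
servo_tool(
  travel=[
    [-0.009,0.025,-0.004],
    [0,0.02,0],
    [0,0.006,0.004],
    [0,0.006,0.004],
    [0,0.005,0.003],
    [0,0,0],
    [0,0,0],
    [0,0,0],
  ],
  spin=[0,0,0,0,0,0,0,0],
  jaw=[0,0,0,0,0,0,0,0],
)

```text
time_s: 30.5
position: [0.5322, 0.2114, 0.0294]
ee_rot: [1.719, 2.561, 0.09]
force: [-0.5, -0.2, -0.2]
finger_gap: 0.0001
```

Run:
```python
from h import *
where(); o=sensors.get_obs(); print(o["force"].round(1),o["ft_torque"].round(2))
```

```text
TCP rel corner fwd,y,up mm [-11.2  15.7   4.9]
[-0.5 -0.2 -0.2] [ 0.04  0.01 -0.06]
```

Request:
servo_tool(
  travel=[
    [0,0.006,0.003],
    [0,0.005,0.003],
    [0,0.004,0.003],
    [0,0.003,0.003],
    [0,0,0],
    [0,0,0],
    [0,0,0],
    [0,0,0],
  ],
  spin=[0,0,0,0,0,0,0,0],
  jaw=[0,0,0,0,0,0,0,0],
)

```text
time_s: 31.5
position: [0.5371, 0.2133, 0.0271]
ee_rot: [1.721, 2.566, 0.077]
force: [-2.6, -1.7, 3.2]
finger_gap: 0.0001
```

Run:
```python
from h import *
where(); o=sensors.get_obs(); print(o["force"].round(1),o["ft_torque"].round(2))
```

```text
TCP rel corner fwd,y,up mm [-6.  15.7  2.6]
[-2.6 -1.7  3.2] [-0.15  0.46 -0.02]
```

Contact at about 4.3 N into the board and 1.2 N down the slope. I'll press a little more, mostly downward.

Request:
servo_tool(
  travel=[
    [0,0.002,0.004],
    [0,0.002,0.004],
    [0,0.001,0.004],
    [0,0,0],
    [0,0,0],
    [0,0,0],
    [0,0,0],
    [0,0,0],
  ],
  spin=[0,0,0,0,0,0,0,0],
  jaw=[0,0,0,0,0,0,0,0],
)

```text
time_s: 32.5
position: [0.537, 0.2132, 0.0271]
ee_rot: [1.721, 2.569, 0.07]
force: [-3.3, -1.1, 4.4]
finger_gap: 0.0001
```

Run:
```python
from h import *
where(); o=sensors.get_obs(); print(o["force"].round(1),o["ft_torque"].round(2)); wbar()
```

```text
TCP rel corner fwd,y,up mm [-6.2 15.6  2.6]
[-3.3 -1.1  4.4] [-0.17  0.52  0.02]
z 5 bar x -20.3 y [ 0.2 28.4] | fence front y [-13.6   7. ] x -23.5
z 20 bar x -20.3 y [-0.3 28.2] | fence front y [-12.3  -0.9] x -22.3
z 65 bar x -20.3 y [14.1 18.8] | fence front y None x None
z 80 bar x -20.2 y [13.8 19.3] | fence front y None x None
foot zmin 1.7
```

The bar's front is now 2.0 mm behind the fence front over its whole length, which is exactly flush on the board. I'll retract and check the foot against the ledge.

Request:
servo_tool(
  travel=[
    [0,-0.02,-0.004],
    [0,-0.05,-0.01],
    [0,-0.03,-0.03],
    [0,0,-0.06],
    [0,0,-0.06],
    [0,0,-0.06],
    [0,0,0],
    [0,0,0],
  ],
  spin=[0,0,0,0,0,0,0,0],
  jaw=[0,0,0,0,0,0,0,0],
)

```text
time_s: 33.55
position: [0.4784, 0.1913, 0.1373]
ee_rot: [1.721, 2.569, 0.071]
force: [-0.8, 0.7, -0.4]
finger_gap: 0.0
```

```bash
cat >> h.py <<'E'
def foot():
    p,d=optics.camera("wrist"); C=cloud("wrist",d); hsv=cv2.cvtColor(p,cv2.COLOR_RGB2HSV)
    Q=(C-cg)@np.stack([hg,Yg,[0,0,1]],1)*1e3
    X=.866*Q[...,0]-.5*Q[...,2]; Z=.5*Q[...,0]+.866*Q[...,2]; Y=Q[...,1]
    red=((hsv[...,0]<12)|(hsv[...,0]>170))&(hsv[...,1]>110)&(abs(Y)<60)
    l=~red&(X>-27)&(X<-4)&(Y>38)&(Y<74)&(abs(Z)<5); print("ledge Z",l.sum(),np.median(Z[l]).round(2))
    l=~red&(X>-28)&(X<-22)&(Y>3)&(Y<27)&(abs(Z)<5); print("ledge Z before foot",l.sum(),np.median(Z[l]).round(2) if l.any() else None)
    b=~red&(abs(X)<5)&(Y>38)&(Y<74)&(Z>10)&(Z<80); print("board X",b.sum(),np.median(X[b]).round(2), "lean X low/high",np.median(X[b&(Z<35)]).round(2),np.median(X[b&(Z>55)]).round(2))
    f=red&(abs(X+20)<4)&(Z<80); print("bar X",np.median(X[f]).round(2),"low/high",np.median(X[f&(Z<30)]).round(2),np.median(X[f&(Z>55)]).round(2))
    for y0 in (4,10,16,22,27):
        s=f&(abs(Y-y0)<3); print(" y",y0,"foot zmin",np.sort(Z[s])[:4].round(1) if s.sum()>4 else None)
    t=red&(Z>120)&(Z<160); print("top n",t.sum(),"Z",np.percentile(Z[t],[50,90,99]).round(1) if t.any() else None)
E
python3 - <<'E'
from h import *
where(); wbar(); foot()
E
```

```text
TCP rel corner fwd,y,up mm [-68.7  17.3 112.8]
z 5 bar x -20.1 y [ 0.2 28.5] | fence front y [-13.7   7. ] x -23.4
z 20 bar x -20.3 y [-0.8 26.9] | fence front y [-12.3  -0.9] x -22.2
z 95 bar x -20.3 y [14.  20.7] | fence front y None x None
z 110 bar x -20.3 y [13.4 21.5] | fence front y None x None
foot zmin 1.5
ledge Z 486 0.55
ledge Z before foot 92 0.61
board X 1457 -0.34 lean X low/high -0.35 -0.39
bar X -20.24 low/high -20.24 nan
 y 4 foot zmin [1.3 1.4 1.6 1.7]
 y 10 foot zmin [0.5 1.3 1.5 1.5]
 y 16 foot zmin [1.4 1.5 1.8 2. ]
 y 22 foot zmin [0.8 1.5 1.5 1.6]
 y 27 foot zmin [1.  1.2 1.6 2. ]
top n 100 Z [140.7 154.4 158.2]
  return _methods._mean(a, axis=axis, dtype=dtype,
  ret = ret.dtype.type(ret / rcount)
```

All flush: bar thickness 19.9 mm against the board, foot on the ledge within a pixel, side on the fence. Last check is the beaker and the other bars against the first picture.

Run:
```python
from h import *
t0=np.load("top0.npz"); p,d=optics.camera("top")
a=cv2.cvtColor(t0["p"],cv2.COLOR_RGB2GRAY).astype(int); b=cv2.cvtColor(p,cv2.COLOR_RGB2GRAY).astype(int)
for n,(u0,u1,v0,v1) in dict(beaker=(292,332,225,262),white=(372,394,190,208),grey=(374,398,212,230),redwell=(370,392,168,186)).items():
    print(n,"mean |diff| grey",abs(a-b)[v0:v1,u0:u1].mean().round(1),"depth diff mm",np.median(abs(d-t0["d"])[v0:v1,u0:u1]*1e3).round(1))
C=cloud("top",d); m=(np.hypot(C[...,0]-.428,C[...,1]-.092)<.06)&(abs(C[...,2]-.081)<.01); print("beaker now",cv2.minEnclosingCircle((C[m][:,:2]*1e3).astype(np.float32)))
C=cloud("top",t0["d"]); m=(np.hypot(C[...,0]-.428,C[...,1]-.092)<.06)&(abs(C[...,2]-.081)<.01); print("beaker then",cv2.minEnclosingCircle((C[m][:,:2]*1e3).astype(np.float32)))
```

```text
beaker mean |diff| grey 8.3 depth diff mm 1.8
white mean |diff| grey 1.9 depth diff mm 1.4
grey mean |diff| grey 2.0 depth diff mm 1.3
redwell mean |diff| grey 20.3 depth diff mm 4.9
beaker now ((422.0051574707031, 92.55049896240234), 37.774070739746094)
beaker then ((422.0028076171875, 92.44608306884766), 37.81462860107422)
```

```bash
python3 -c "
from station import job
print(job.sign_off())"
```

```text
the job is handed in; nothing more can be done
None
```

I drew the red bar straight up out of its far (+x) well and carried it to the gauge. I laid it back against the board in the grip with its foot on the ledge, then let go. With shut fingers I pushed it along the fence (about 3 N), then into the board and down (about 4–5 N). I handed the job in at about 34 s of the 58 s.

**Last checks**
- **Board:** the bar's front face is 19.9 mm in front of the board for a 20 mm bar, with no lean left over.
- **Fence:** the bar's side is within about 0.5 mm of the fence plane and square along the length I measured.
- **Foot:** the lowest bar points lie 0–1 mm above the measured ledge plane, which is about one pixel. That fits fully seated but is not finer proof.
- **Other items:** the beaker is unmoved (0.1 mm), and the white and grey bars are unchanged. The gripper was clear when I handed in.

**What went wrong on the way**
- **Finger length:** the visible finger ends stood 30–40 mm behind the reported TCP, so I held only about the top 6 mm of the bar.
- **First side push:** because of that offset it passed in front of the bar without touching it, and I redid it lower.
- **Tool tilt:** the tool drifted about 4–5° off vertical during the contact moves.
- **Released slightly early:** at release the foot was about 5 mm off the fence and 2 mm off the board. The pushes closed both gaps.

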